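# Repack and latch the bedside pill case

## Task

Repack the pill case: take the two old square tins out of its bays and put them in the little wooden tray, and lay every oblong tablet box from the nightstand flat in the bays. Then slide each of the two cover leaves forward over its bay, without lifting it well clear of the case, until its hole drops over its pin and the leaf lies flat and straight, and finally swing the steel clip over until it is fully home in its catch. Leave the other things on the nightstand where they are.

Things in the scene. Friction and masses are not known exactly. Their poses are not given: they have to be found in the camera images.
- case: grey plastic pill case fixed to the nightstand, 217 (x) x 200 (y) mm. Origin on the nightstand surface; x points from its front to its back, y to its left. Front at x = -102, rear at +115 mm. Two open bays side by side; ledges and walls round them 26 mm high; front ledge x = -102 to -74, rear ledge 0 to +10, then a flat deck 34 mm high to the rear
- bay_left (a point): centre of the left bay's floor (case frame x -37, y +48, z 4 mm). The bay is 74 (x) x 88 (y) mm, 22 mm deep to the ledges; walls 8 mm thick
- bay_right (a point): centre of the right bay's floor (case frame x -37, y -48, z 4 mm), same size
- catch (a point): top of the fixed steel catch on the wall between the bays, case frame x -44, y 0, z 41 mm: 8 mm wide (y), 9 mm long
- pin_left (a point): tip of the left fixed steel pin on the front ledge: 8 mm across, 8 mm high (tip at 34 mm, level with the deck), at x = -86, y = +51 in the case's frame
- pin_right (a point): tip of the right fixed steel pin, likewise, at x = -86, y = -51 mm in the case's frame
- leaf_left: loose white plastic cover leaf, 104 (x) x 88 (y) x 5 mm, 60 g; origin at the centre of its underside. A grip ridge stands on it, centred 12 mm towards +x from the centre: 12 thick (x), 44 long (y), top 21 mm above the underside. Starts on the deck behind the left bay, 105 to 120 mm back from home. Home: over the left bay, underside 26 mm high, centre at case frame x -46, y +51 mm
- leaf_right: loose white plastic cover leaf, 104 (x) x 88 (y) x 5 mm, 60 g; origin at the centre of its underside. A grip ridge stands on it, centred 12 mm towards +x from the centre: 12 thick (x), 44 long (y), top 21 mm above the underside. Starts on the deck behind the right bay, 105 to 120 mm back from home. Home: over the right bay, underside 26 mm high, centre at case frame x -46, y -51 mm
- hole_left (a point): centre of the left leaf's hole, 12 mm across, at the underside, 40 mm from the middle of the leaf towards its front (-x)
- hole_right (a point): centre of the right leaf's hole, 12 mm across, at the underside, 40 mm from the middle of the leaf towards its front (-x)
- clip (a joint): angle (rad) of the T-shaped steel clip hinged on the case front, hinge along the case's y at case frame x -98, y 0, z 34 mm. 0 = closed, stem lying back along +x with its end in the catch; starts open at 1.9 to 2.2, leaning to the front. Stem 50 mm long, 6 wide, 4 thick. Stiff hinge (0.05 N m): it stays where it is left, so push it right down. It cannot close over a leaf that has not dropped
- clip_bar (a point): middle of the clip's cross bar (64 mm along y, 10 x 6 mm section), 40 mm from the hinge, on the face that is uppermost when closed (then 38 mm high, the bar lying about 1 mm off both leaves)
- dose1: tablet box, white plastic with a grey end, 38 long (x) x 18 x 18 mm, 20 g, loose; origin at its centre, 9 mm above what it lies on. Two to four such boxes are present (None if absent). Any long side may be down.
- dose2: tablet box, white plastic with a grey end, 38 long (x) x 18 x 18 mm, 20 g, loose; origin at its centre, 9 mm above what it lies on. Two to four such boxes are present (None if absent). Any long side may be down.
- dose3: tablet box, white plastic with a grey end, 38 long (x) x 18 x 18 mm, 20 g, loose; origin at its centre, 9 mm above what it lies on. Two to four such boxes are present (None if absent). Any long side may be down.
- dose4: tablet box, white plastic with a grey end, 38 long (x) x 18 x 18 mm, 20 g, loose; origin at its centre, 9 mm above what it lies on. Two to four such boxes are present (None if absent). Any long side may be down.
- tin_left: old square steel tin, 32 x 32 x 15 mm, 25 g, loose; origin at its centre. Starts flat near the middle of the left bay
- tin_right: old square steel tin, 32 x 32 x 15 mm, 25 g, loose; origin at its centre. Starts flat near the middle of the right bay
- tray: little dark wooden tray, fixed, open on top: 120 x 120 mm outside, 16 mm high, walls 5 mm thick, floor 5 mm above the nightstand; origin under its centre
- tumbler: empty stainless steel tumbler, 72 mm across, 110 high, to be left alone; origin under its centre
- glasses_case: red plastic glasses case 62 x 160 x 42 mm, to be left alone; origin under its centre
- ashtray: white ceramic ashtray with coins, 112 mm across, 28 high, to be left alone; origin under its centre
- hair_brush: wooden hair brush 75 x 227 x 30 mm, lying along y, to be left alone; origin underneath, where handle and head meet
- phone: flat black phone 150 x 72 x 9 mm, to be left alone; origin under its centre
Not all that is in view belongs to the job. Leave any green or orange look-alike of the leaf_right alone.

How it is judged:
On the way, in this order (a step that is already met when the one before it is completed fails the run):
1. both old tins lie in the tray and every tablet box lies flat in a bay of the case (x of tin_left in the frame of tray between -0.055 and 0.055 m and y of tin_left in the frame of tray between -0.055 and 0.055 m and z of each of tin_left, tin_right in the frame of tray below 0.023 m and x of tin_right in the frame of tray between -0.055 and 0.055 m and y of tin_right in the frame of tray between -0.055 and 0.055 m and x of dose1 in the frame of case between -0.075 and 0.001 m and y of dose1 in the frame of case between -0.093 and 0.093 m and z of each of dose1, dose2, dose3, dose4 in the frame of case below 0.0175 m and x of dose2 in the frame of case between -0.075 and 0.001 m and y of dose2 in the frame of case between -0.093 and 0.093 m and x of dose3 in the frame of case between -0.075 and 0.001 m and y of dose3 in the frame of case between -0.093 and 0.093 m and x of dose4 in the frame of case between -0.075 and 0.001 m and y of dose4 in the frame of case between -0.093 and 0.093 m), for 0.2 s.
2. both leaves have dropped over their pins (x of dose1 in the frame of case between -0.075 and 0.001 m and y of dose1 in the frame of case between -0.093 and 0.093 m and z of each of dose1, dose2, dose3, dose4 in the frame of case below 0.0175 m and x of dose2 in the frame of case between -0.075 and 0.001 m and y of dose2 in the frame of case between -0.093 and 0.093 m and x of dose3 in the frame of case between -0.075 and 0.001 m and y of dose3 in the frame of case between -0.093 and 0.093 m and x of dose4 in the frame of case between -0.075 and 0.001 m and y of dose4 in the frame of case between -0.093 and 0.093 m and horizontal distance between hole_left and pin_left below 0.0035 m and z of each of leaf_left, leaf_right in the frame of case below 0.0285 m and angle between each of leaf_left, leaf_right's own z axis and vertical below 0.05 rad and angle between the x axis of each of leaf_left, leaf_right and the x axis of case, either way round below 0.12 rad and horizontal distance between hole_right and pin_right below 0.0035 m), for 0.2 s.
3. the clip is home in its catch (value of joint clip below 0.08 rad), for 0.2 s.
At the end, for the whole second after the job is handed in: both tins lie in the tray; all tablet boxes present lie on a bay floor (centre under 17.5 mm up); each leaf's hole is within 3.5 mm of its pin, underside under 28.5 mm up (home 26), tilt under 0.05 rad, straight to the case within 0.12 rad; the clip reads under 0.08 rad; all at rest (all of step 2 and x of tin_left in the frame of tray between -0.055 and 0.055 m and y of tin_left in the frame of tray between -0.055 and 0.055 m and z of each of tin_left, tin_right in the frame of tray below 0.023 m and x of tin_right in the frame of tray between -0.055 and 0.055 m and y of tin_right in the frame of tray between -0.055 and 0.055 m and value of joint clip below 0.08 rad and linear speed of each of dose1, dose2, dose3, dose4, leaf_left, leaf_right, tin_left, tin_right below 0.03 m/s); the robot touches nothing.
It fails at once if a bystander is moved by more than 40 mm (distance of any of tumbler, glasses_case, ashtray, hair_brush, phone from where it was at the start of the episode above 0.04 m).
It fails at once if the tumbler is tipped over (angle between tumbler's own z axis and vertical above 0.6 rad).
It fails at once if a leaf is lifted well clear of the case (underside above 85 mm, its deck being at 34 mm) (height (world z) of any of leaf_left, leaf_right above 0.085 m).
Of dose1, dose2, dose3, dose4 only 2 to 4 are there at a start; the rules pass over those that are not, and their reading is None.
At some moment in a run one of dose1, dose2, dose3, dose4, tin_left, tin_right may be knocked a few centimetres aside while the robot is not near it.
Once in a run the grip may slacken for a moment while it holds something.
It also fails if it takes over 210 s, if anything falls off the work surface, if the arm or the gripper's body presses on something with over 40 N, if the wrist force passes 120 N, or if a joint passes its speed limit or range.

## Robot

A 6-joint arm with a two-finger parallel gripper is mounted at the origin on the work surface. World frame = base frame: x ahead of the robot, y to its left, z up, the work surface at z = 0. Lengths are in m, angles in rad, forces in N, time in s.
With the tool pointing down it reaches from about 0.275 to 0.725 m from the base axis. Payload 15.9 kg.
Tool frame: the origin (TCP) lies at the very end of the fingers, on their centre line; the grasp point (between the pads) lies 19 mm behind it; x points along the fingers, y is the direction in which the jaws open and shut, and the axes are right-handed (so a half turn about x gives the same grasp; the last joint's range is limited). The gripper opens to 85 mm and grips with 20 to 120 N. Pads are 22 mm wide; open, the fingers measure 114 mm over their backs; the gripper's body (76 mm by 85 mm) begins 54 mm behind the grasp point. The pads swing forward as they close: fully open they stand 13 mm farther back than shut.
Start: joints at [1.207, 0.213, -0.034, 1.323, 0, 1.571], TCP at [0.178, 0.467, 0.231] pointing down, gripper open.
Joint ranges: [-2.98, 2.98], [-0.74, 1.72], [-1.14, 1.35], [-2.1, 2.04], [-1.57, 1.44], [-3.14, 3.14]. Speed limits (rad/s): [1.89, 1.89, 2.39, 2.57, 3.14, 3.14].

## Interface

Orientations are given as a rotation vector (axis times angle).
In Python, from rig import get_obs, grab_frame, camera_params, sign_off, spot_in gives the robot as it stands. The module is installed in compiled form; this text tells all that it offers.
- The arm moves only by the tool apply_moves, never from a script. Its argument "motion" is one flat list of numbers, 6 for each row, row after row: the shift along the tool's x, y, z in units of 40 mm (1.0 is 40 mm), then the turn, a rotation vector about the tool's x, y, z in rad. In form: [dx, dy, dz, wx, wy, wz, dx, dy, dz, wx, wy, wz, ...]. A call has 1 to 10 rows; each row shifts and turns the commanded pose from where the row before left it, along the tool's axes as they then stand; what a row does not reach is not made up. A row lasts 1/12 s, in which the tool goes at most 41.7 mm and 7.16 degrees, less where a joint would pass 70% of its speed; a pose out of reach is approached as far as the arm can. A call is refused whole if a number of a shift passes 1 or a number of a turn 0.125, either way. A call with a gripper value outside its range is refused whole. "grip" is the opening, from -1 (shut) to 1 (fully open), set as the call begins (left out, the last holds). The fingers move at their own pace and stop on an object; the grip force is fixed at half the most. Time passes only in rows, so rows that do not move let the fingers close. It gives the time, the measured TCP pose, the force and the opening at its end, in the units of the state.
- get_obs(): the state, without advancing time (a new reading comes with each control period).
- grab_frame(name): name is "scene" or "top"; returns the picture (384x512x3 uint8, red, green, blue); there is no depth.
- camera_params(name): a dict with "fx", "fy", "cx", "cy" (pixels), "D" ([k1, k2, p1, p2, k3] as OpenCV has them; the pictures are not rectified), "rvec" (rotation vector, rad) and "tvec" (3), from world to camera coordinates, as OpenCV has them. Camera axes: x right, y down, z forward; pixel columns grow to the right and rows downward; lengths in m; the calibration is good to about 2 mm. A picture is of the moment at which its call begins. camera_params takes no time and is no camera call.
- sign_off(): hands the job in, once; it reports no verdict.
Trained networks look in the newest picture that a camera, given by its name, has taken for a name from the list of things; names that differ only in an ending like _2 or _b are one class to them, and where a whole thing is asked for, a point or a joint stands for the part that bears it (a point fixed in the world has none). Each returns a list of dicts, best first, with "conf" (0 to 1); they miss things now and then, are a little off and sometimes report something else, mostly with a low value. They report only what shows in the picture. A call takes as long as a camera call. They do not tell look-alikes from the thing itself.
- spot_in(label, camera): "bbox" ([left, top, width, height] in pixels, round what is visible of it).
The state is a dict: "time": time; "qpos": joint angles; "joint_velocities": joint speeds; "joint_torque": joint torques, N m; "tool_pos": TCP position; "eef_rot": TCP orientation; "force": force on the tool from outside, world axes, zero at the start; "moment": the same for the moment, N m; "gripper_width": opening from 0.0 (shut) to 1.0 (fully open).
Only numpy, scipy, OpenCV 4.12 (cv2) and the standard library are available. Lean on these libraries where they do the work, as an engineer would, in place of code of your own. Each camera call takes 0.05 s, during which the arm holds its last target. There are 200 camera calls.

## Working session

There is one attempt and no reset: what is moved stays moved. The work goes in short steps, Python scripts to look and compute and a tool call to move; the robot and the scene stay as the last step left them, time stands still between calls to the robot, and variables do not carry over. Pictures are saved under pics/ and viewed, about 12 in all and at most 16, crops included, and the job is handed in when it is done.

Besides the shell and the picture viewer there is one more tool, called after "Request:" by a JSON object that holds its "api" and its "payload", one argument or row to a line. apply_moves: Moves the arm, as the interface text tells. Its arguments: {"type":"object","properties":{"motion":{"type":"array","items":{"type":"number"}},"grip":{"type":"number"}},"required":["motion"]}

```bash
mkdir -p pics; cat > h.py <<'E'
import numpy as np, cv2
from rig import *
def K(c):
    p=camera_params(c); M=np.array([[p['fx'],0,p['cx']],[0,p['fy'],p['cy']],[0,0,1.]])
    return M,np.array(p['D'],float),np.array(p['rvec'],float),np.array(p['tvec'],float)
def proj(P,c):
    M,D,r,t=K(c); return cv2.projectPoints(np.array(P,float).reshape(-1,3),r,t,M,D)[0].reshape(-1,2)
def back(uv,z,c):
    M,D,r,t=K(c); n=cv2.undistortPoints(np.array(uv,float).reshape(-1,1,2),M,D).reshape(-1,2)
    R=cv2.Rodrigues(r)[0]; o=-R.T@t; d=np.c_[n,np.ones(len(n))]@R
    return o+d*((z-o[2])/d[:,2])[:,None]
def save(c,name,box=None,s=1):
    im=grab_frame(c)[:,:,::-1]
    if box: x,y,w,h=box; im=im[y:y+h,x:x+w]
    cv2.imwrite('pics/'+name,cv2.resize(im,None,fx=s,fy=s,interpolation=cv2.INTER_CUBIC))
E
python3 - <<'E'
from h import *
save('top','t0.png',None,1.5); save('scene','s0.png',None,1.5)
for c in('top','scene'):
    M,D,r,t=K(c);R=cv2.Rodrigues(r)[0];print(c,M[0,0],-R.T@t,R[2])
for n in ['case','tray','dose1','tin_left','leaf_left','clip','tumbler','glasses_case','ashtray','hair_brush','phone']:
    print(n,[(np.round(d['bbox']).tolist(),round(d['conf'],2)) for d in spot_in(n,'top')])
print(get_obs())
E
```

```text
top 379.8924089146133 [0.39572963 0.01725979 1.05906462] [ 0.117461    0.00694295 -0.99305323]
scene 376.5663308178402 [1.01733187 0.67625962 0.65738579] [-0.49911163 -0.65316055 -0.56944611]
case [([212.0, 128.0, 76.0, 82.0], 0.71)]
tray [([381.0, 196.0, 47.0, 48.0], 0.59), ([234.0, 202.0, 25.0, 13.0], 0.56)]
dose1 [([357.0, 160.0, 9.0, 15.0], 0.5)]
tin_left [([228.0, 176.0, 14.0, 12.0], 0.62)]
leaf_left [([218.0, 122.0, 36.0, 41.0], 0.68)]
clip []
tumbler [([89.0, 187.0, 36.0, 26.0], 0.84), ([218.0, 122.0, 40.0, 41.0], 0.68)]
glasses_case [([199.0, 78.0, 59.0, 32.0], 0.73)]
ashtray [([393.0, 129.0, 47.0, 40.0], 0.8)]
hair_brush [([290.0, 80.0, 76.0, 27.0], 0.92)]
phone [([111.0, 235.0, 34.0, 52.0], 0.95)]
{'time': 0.65, 'qpos': array([ 1.20697826e+00,  2.12898672e-01, -3.43902281e-02,  1.32355183e+00,
        1.87528179e-06,  1.57082142e+00]), 'joint_velocities': array([-0.00105852, -0.00037566, -0.00042934,  0.00104667,  0.00082411,
        0.00093495]), 'joint_torque': array([ 5.28508070e-03, -6.85767603e+01,  4.87250125e+01,  1.01196922e-03,
        3.64875623e-04,  4.12525856e-05]), 'tool_pos': array([0.17791005, 0.46724149, 0.23131038]), 'eef_rot': array([ 0.28544275,  1.55188877, -0.28551113]), 'force': array([ 0.24381498, -0.46923096,  1.08368624]), 'moment': array([ 0.010377  , -0.04321572,  0.00158741]), 'gripper_width': 0.9999551370156323}
```

View pics/t0.png

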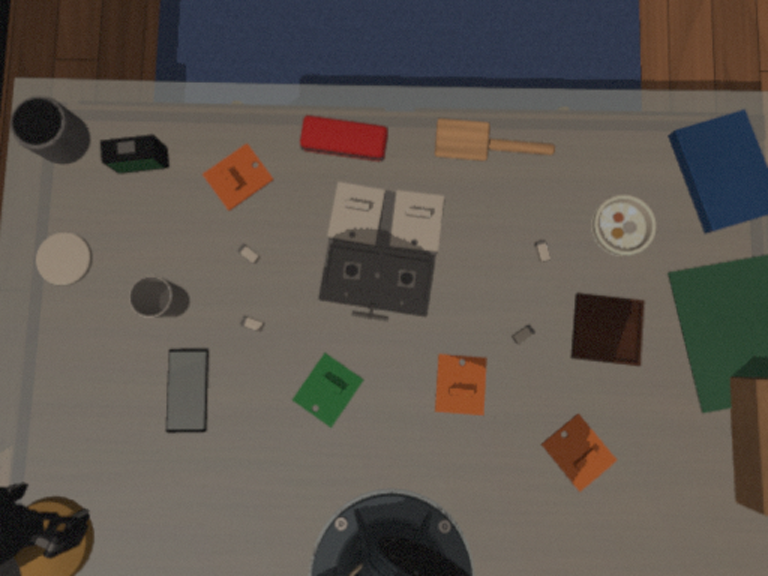

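View pics/s0.png

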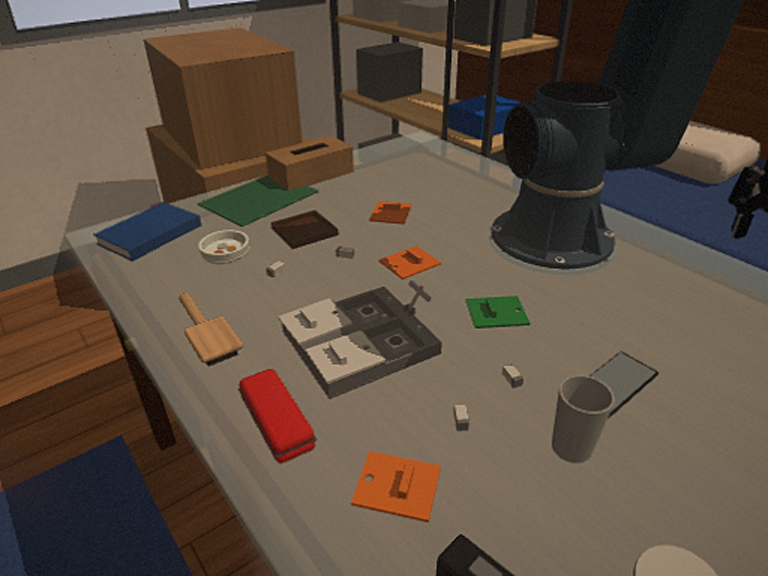

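Top (1.5×): case around (380,250), leaves behind (up), clip at the front (370,313), tray at (607,328). Box-like items are at (249,254), (253,323), (543,251), and a darker one at (523,334). I'll zoom in on all of these.

```bash
python3 - <<'E'
from h import *
t=grab_frame('top')[:,:,::-1]; s=grab_frame('scene')[:,:,::-1]
cv2.imwrite('pics/top_raw.png',t);cv2.imwrite('pics/scene_raw.png',s)
z=lambda im,x,y,w,h,k:cv2.resize(im[y:y+h,x:x+w],None,fx=k,fy=k,interpolation=cv2.INTER_CUBIC)
A=z(t,205,115,100,110,5) #500x550
col=[z(t,x-12,y-9,25,18,6) for x,y in((166,169),(169,215),(362,167),(349,223))]
B=np.vstack(col) # 150x432
B2=np.vstack([z(s,x-12,y-9,25,18,6) for x,y in((307,277),(342,251),(184,179),(230,168))])
out=np.zeros((560,800,3),np.uint8); out[:550,:500]=A; out[:432,500:650]=B; out[:432,650:800]=B2
cv2.imwrite('pics/m1.png',np.clip(out*1.6,0,255).astype(np.uint8))
for n,px in (('d1',(166,169)),('d2',(169,215.5)),('d3',(362,167)),('d4',(349,223)),('tray',(404.5,219.5)),('tumblr',(105,200))): print(n,back([px],0.018 if n[0]=='d' else .016,'top'))
E
```

```text
d1 [[0.56469914 0.27332743 0.018     ]]
d2 [[0.43616816 0.25889177 0.018     ]]
d3 [[ 0.58111658 -0.2696674   0.018     ]]
d4 [[ 0.42588702 -0.23251996  0.018     ]]
tray [[ 0.43872894 -0.38352669  0.016     ]]
tumblr [[0.47531857 0.4370017  0.016     ]]
```

View pics/m1.png

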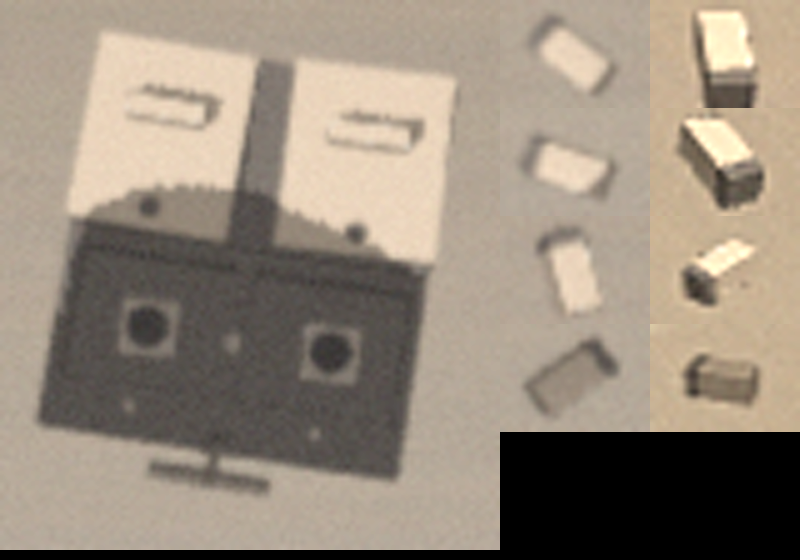

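The fourth box is grey only because it lies in the arm's shadow, so there are four. Next I fit the case pose and the box yaws.

```bash
cat > meas.py <<'E'
from h import *
from scipy.optimize import least_squares
u=lambda a,b:((a+.5)/5-.5+205,(b+.5)/5-.5+115)
pts=[(u(128,405),(-.086,.051,.034)),(u(314,434),(-.086,-.051,.034)),(u(232,342),(-.044,0,.041)),(u(40,425),(-.102,.1,.026)),(u(398,478),(-.102,-.1,.026))]
def T(p,P):
    c,s=np.cos(p[2]),np.sin(p[2]); P=np.atleast_2d(P); return np.c_[p[0]+c*P[:,0]-s*P[:,1],p[1]+s*P[:,0]+c*P[:,1],P[:,2]]
if __name__=='__main__':
    uv=np.array([a for a,_ in pts]);P=np.array([b for _,b in pts])
    r=least_squares(lambda p:(proj(T(p,P),'top')-uv).ravel(),[.55,0,-.1]);print('case',np.round(r.x,4),np.round(r.fun,1))
    c=r.x
    for n,a,z in(('tinL',(148,327),.019),('tinR',(330,352),.019),('holeL',(149,206),.039),('holeR',(355,232),.039)):
        w=back([u(*a)],z,'top')[0]; d=w[:2]-c[:2]; cs,sn=np.cos(c[2]),np.sin(c[2]); print(n,np.round(w,4),'case',np.round([cs*d[0]+sn*d[1],-sn*d[0]+cs*d[1]],4))
    for z_ in((0,0),):
        for L,R in(((100,33),(254,57)),((295,63),(455,77))):
            a=back([u(*L),u(*R)],.039,'top'); e=a[0]-a[1]; print('leaf yaw',np.arctan2(-e[0],e[1]))
        print(back([u(170,108),u(372,131)],.055,'top'),'ridges')
    t=cv2.imread('pics/top_raw.png')
    for n,(x,y) in dict(d1=(166,169),d2=(169,215),d3=(362,167),d4=(349,223)).items():
        g=cv2.resize(t[y-12:y+13,x-12:x+13],None,fx=8,fy=8,interpolation=cv2.INTER_CUBIC).astype(float)
        bg=np.median(g.reshape(-1,3),0); m=(np.abs(g-bg).sum(2)>60).astype(np.uint8)
        cs=cv2.findContours(m,0,2)[0]; k=max(cs,key=cv2.contourArea); b=cv2.boxPoints(cv2.minAreaRect(k)); q=(b+.5)/8-.5+[x-12,y-12]
        w=back(q,.012,'top'); s1,s2=w[1]-w[0],w[2]-w[1]; l=s1 if np.linalg.norm(s1)>np.linalg.norm(s2) else s2
        print(n,np.round(w.mean(0),4),'len',np.round([np.linalg.norm(s1),np.linalg.norm(s2)],3),'yaw',round(float(np.arctan(l[1]/l[0])),3))
E
python3 meas.py
```

```text
case [ 0.5707  0.0302 -0.1268] [ 0.1  0.3  0.2 -0.   0.2  0.1 -0.7 -0.3  0.3 -0.1]
tinL [0.5376 0.0832 0.019 ] case [-0.0396  0.0484]
tinR [ 0.5257 -0.0175  0.019 ] case [-0.0386 -0.053 ]
holeL [0.6015 0.0832 0.039 ] case [0.0239 0.0565]
holeR [ 0.5894 -0.0294  0.039 ] case [ 0.026  -0.0568]
leaf yaw -0.1387321348411571
leaf yaw -0.0704854524405527
[[ 0.65239682  0.07228664  0.055     ]
 [ 0.64183303 -0.03707015  0.055     ]] ridges
d1 [0.5648 0.2758 0.012 ] len [0.015 0.028] yaw 0.951
d2 [0.4351 0.2625 0.012 ] len [0.015 0.027] yaw 1.249
d3 [ 0.5801 -0.2716  0.012 ] len [0.016 0.029] yaw 0.193
d4 [ 0.4289 -0.2319  0.012 ] len [0.043 0.021] yaw -1.033
```

```bash
cat > plan.py <<'E'
# plan.py "x,y,z,theta" ... : rows from the present pose through waypoints (z-only moves, or turn first then shift)
import sys,json
from h import *
def cur():
    o=get_obs(); R=cv2.Rodrigues(np.array(o['eef_rot'],float))[0]
    return np.array(o['tool_pos']),np.arctan2(R[1,1],R[0,1]),R,o
p,th,R,o=cur()
print('p',np.round(p,4),'th',round(th,3),'tilt',np.round(R[:2,0],3),'q6',round(o['qpos'][5],2),'t',o['time'],'w',round(o['gripper_width'],3),'F',np.round(o['force'],1))
for a in sys.argv[1:]:
    x,y,z,t=eval(a); d=(th-t+np.pi/2)%np.pi-np.pi/2   # wx
    th2=th-d; v=np.array([x,y,z])-p
    Y=np.array([np.cos(th2),np.sin(th2),0]);Z=np.array([np.sin(th2),-np.cos(th2),0])
    s=np.array([-v[2],v@Y,v@Z])/.04
    nr=int(np.ceil(abs(d)/.11)); ns=int(np.ceil(np.abs(s).max()/.7))
    print(a,'| turn',nr,'x wx',round(d/max(nr,1),3),'| shift',ns,'x',np.round(s/max(ns,1),3).tolist())
    p=np.array([x,y,z]);th=th2
E
python3 plan.py ".5376,.0832,.16,1.444" ".5376,.0832,.008,1.444" ".5376,.0832,.16,1.444" ".439,-.36,.16,.05" ".439,-.36,.014,.05" ".439,-.36,.16,.05" ".5257,-.0175,.16,1.444" 
```

```text
p [0.1779 0.4673 0.2313] th 1.207 tilt [-0. -0.] q6 1.57 t 0.75 w 1.002 F [0.2 0.8 1. ]
.5376,.0832,.16,1.444 | turn 3 x wx -0.079 | shift 15 x [0.119, -0.559, 0.676]
.5376,.0832,.008,1.444 | turn 0 x wx 0.0 | shift 6 x [0.633, 0.0, 0.0]
.5376,.0832,.16,1.444 | turn 0 x wx 0.0 | shift 6 x [-0.633, 0.0, 0.0]
.439,-.36,.16,.05 | turn 13 x wx 0.107 | shift 16 x [-0.0, -0.188, 0.684]
.439,-.36,.014,.05 | turn 1 x wx -0.0 | shift 6 x [0.608, 0.0, 0.0]
.439,-.36,.16,.05 | turn 0 x wx 0.0 | shift 6 x [-0.608, 0.0, 0.0]
.5257,-.0175,.16,1.444 | turn 13 x wx -0.107 | shift 13 x [-0.0, 0.674, 0.082]
```

Request:
{"api": "apply_moves", "payload": {
  "motion": [0, 0, 0, -0.079, 0, 0, 0, 0, 0, -0.079, 0, 0, 0, 0, 0, -0.079, 0, 0, 0.12, -0.56, 0.68, 0, 0, 0, 0.12, -0.56, 0.68, 0, 0, 0, 0.12, -0.56, 0.68, 0, 0, 0, 0.12, -0.56, 0.68, 0, 0, 0, 0.12, -0.56, 0.68, 0, 0, 0, 0.12, -0.56, 0.68, 0, 0, 0, 0.12, -0.56, 0.68, 0, 0, 0],
  "grip": 0.13
}}

```text
time: 1.58
tool_pos: [0.3478, 0.2862, 0.1976]
eef_rot: [0.1, 1.568, -0.099]
force: [1.3, 0.8, -0.1]
gripper_width: 0.565
```

Request:
{"api": "apply_moves", "payload": {
  "motion": [0.12, -0.56, 0.68, 0, 0, 0, 0.12, -0.56, 0.68, 0, 0, 0, 0.12, -0.56, 0.68, 0, 0, 0, 0.12, -0.56, 0.68, 0, 0, 0, 0.12, -0.56, 0.68, 0, 0, 0, 0.12, -0.56, 0.68, 0, 0, 0, 0.12, -0.56, 0.68, 0, 0, 0, 0.12, -0.56, 0.68, 0, 0, 0, 0, 0, 0, 0, 0, 0]
}}

```text
time: 2.33
tool_pos: [0.5429, 0.0783, 0.158]
eef_rot: [0.102, 1.568, -0.103]
force: [1.6, 0.2, -0.1]
gripper_width: 0.562
```

```bash
python3 plan.py ".5376,.0832,.16,1.444" ".5376,.0832,.009,1.444" ".5376,.0832,.15,1.444" ".461,-.384,.15,1.444" ".461,-.384,.016,1.444"
```

```text
p [0.5429 0.0783 0.158 ] th 1.44 tilt [-0.    -0.001] q6 0.27 t 2.3333 w 0.562 F [ 1.6  0.2 -0.1]
.5376,.0832,.16,1.444 | turn 1 x wx -0.004 | shift 1 x [-0.05, 0.105, -0.147]
.5376,.0832,.009,1.444 | turn 0 x wx 0.0 | shift 6 x [0.629, 0.0, 0.0]
.5376,.0832,.15,1.444 | turn 0 x wx 0.0 | shift 6 x [-0.587, 0.0, 0.0]
.461,-.384,.15,1.444 | turn 0 x wx 0.0 | shift 17 x [-0.0, -0.696, -0.025]
.461,-.384,.016,1.444 | turn 0 x wx 0.0 | shift 5 x [0.67, 0.0, 0.0]
```

Request:
{"api": "apply_moves", "payload": {
  "motion": [-0.05, 0.105, -0.147, 0, 0, 0, 0.65, 0, 0, 0, 0, 0, 0.65, 0, 0, 0, 0, 0, 0.65, 0, 0, 0, 0, 0, 0.65, 0, 0, 0, 0, 0, 0.6, 0, 0, 0, 0, 0, 0.35, 0, 0, 0, 0, 0, 0.22, 0, 0, 0, 0, 0, 0, 0, 0, 0, 0, 0]
}}

```text
time: 3.08
tool_pos: [0.5333, 0.0879, 0.0093]
eef_rot: [0.099, 1.571, -0.099]
force: [-0.7, 0.9, -0.1]
gripper_width: 0.569
```

Request:
{"api": "apply_moves", "payload": {
  "motion": [0, 0, 0, 0, 0, 0, 0, 0, 0, 0, 0, 0, 0, 0, 0, 0, 0, 0, 0, 0, 0, 0, 0, 0, 0, 0, 0, 0, 0, 0],
  "grip": -1
}}

```text
time: 3.5
tool_pos: [0.5357, 0.0876, 0.0119]
eef_rot: [0.1, 1.567, -0.099]
force: [-2.1, 1.6, 9.5]
gripper_width: 0.348
```

Request:
{"api": "apply_moves", "payload": {
  "motion": [-0.4, 0, 0, 0, 0, 0, -0.6, 0, 0, 0, 0, 0, -0.6, 0, 0, 0, 0, 0, -0.6, 0, 0, 0, 0, 0, -0.6, 0, 0, 0, 0, 0, -0.6, 0, 0, 0, 0, 0, 0, 0, 0, 0, 0, 0]
}}

```text
time: 4.08
tool_pos: [0.5371, 0.0877, 0.1518]
eef_rot: [0.101, 1.561, -0.098]
force: [1.4, 0.0, 0.8]
gripper_width: 0.345
```

```bash
python3 plan.py ".461,-.384,.14,1.444" ; python3 -c "
from h import *
save('scene','g1.png',(170,60,300,225),2)"
```

```text
p [0.5371 0.0877 0.1518] th 1.444 tilt [0.007 0.001] q6 0.29 t 4.0833 w 0.345 F [1.4 0.  0.8]
.461,-.384,.14,1.444 | turn 1 x wx -0.0 | shift 18 x [0.016, -0.663, -0.022]
```

View pics/g1.png

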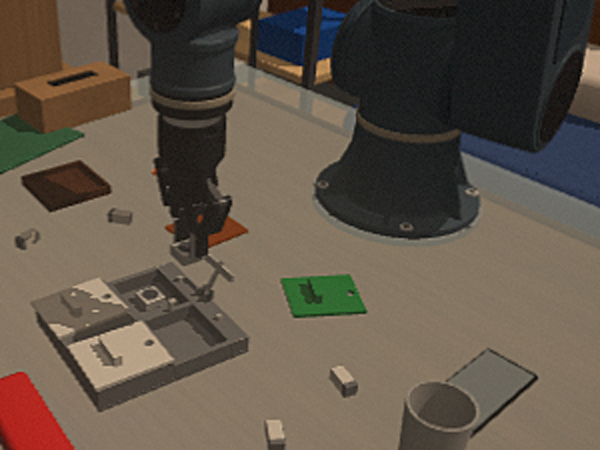

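The tin has left the left bay and is in the jaws (width 0.345). I carry it to the tray.

Request:
{"api": "apply_moves", "payload": {
  "motion": [0, -0.66, -0.022, 0, 0, 0, 0, -0.66, -0.022, 0, 0, 0, 0, -0.66, -0.022, 0, 0, 0, 0, -0.66, -0.022, 0, 0, 0, 0, -0.66, -0.022, 0, 0, 0, 0, -0.66, -0.022, 0, 0, 0, 0, -0.66, -0.022, 0, 0, 0, 0, -0.66, -0.022, 0, 0, 0, 0, -0.66, -0.022, 0, 0, 0, 0, -0.66, -0.022, 0, 0, 0]
}}

```text
time: 4.97
tool_pos: [0.4921, -0.1747, 0.1462]
eef_rot: [0.1, 1.569, -0.1]
force: [0.9, 0.5, 0.0]
gripper_width: 0.347
```

Request:
{"api": "apply_moves", "payload": {
  "motion": [0, -0.66, -0.022, 0, 0, 0, 0, -0.66, -0.022, 0, 0, 0, 0, -0.66, -0.022, 0, 0, 0, 0, -0.66, -0.022, 0, 0, 0, 0, -0.66, -0.022, 0, 0, 0, 0, -0.66, -0.022, 0, 0, 0, 0, -0.66, -0.022, 0, 0, 0, 0, -0.66, -0.022, 0, 0, 0, 0, 0, 0, 0, 0, 0, 0, 0, 0, 0, 0, 0]
}}

```text
time: 5.8
tool_pos: [0.4584, -0.383, 0.1458]
eef_rot: [0.102, 1.569, -0.101]
force: [-0.2, 0.7, -0.8]
gripper_width: 0.349
```

Request:
{"api": "apply_moves", "payload": {
  "motion": [0.65, 0, 0, 0, 0, 0, 0.65, 0, 0, 0, 0, 0, 0.65, 0, 0, 0, 0, 0, 0.65, 0, 0, 0, 0, 0, 0.5, 0, 0, 0, 0, 0, 0.2, 0, 0, 0, 0, 0, 0, 0, 0, 0, 0, 0]
}}

```text
time: 6.38
tool_pos: [0.4584, -0.3805, 0.0129]
eef_rot: [0.1, 1.571, -0.098]
force: [-0.0, 1.2, -0.7]
gripper_width: 0.35
```

```bash
python3 plan.py ".461,-.384,.014,1.444" ; python3 -c "
from h import *
save('top','g2.png',(310,140,140,105),4)"
```

```text
p [ 0.4584 -0.3805  0.0129] th 1.445 tilt [-0.002  0.002] q6 -0.57 t 6.3833 w 0.35 F [-0.   1.2 -0.7]
.461,-.384,.014,1.444 | turn 1 x wx 0.001 | shift 1 x [-0.028, -0.077, 0.076]
```

View pics/g2.png

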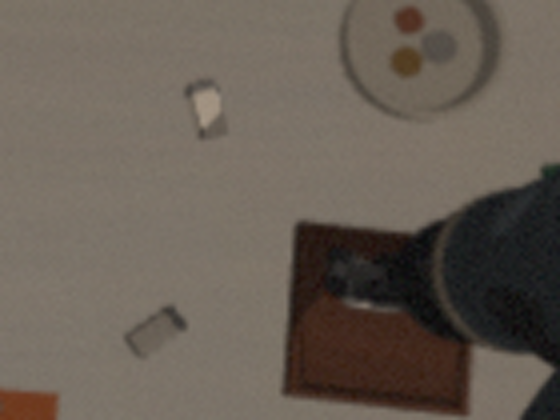

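The tin is in the upper half of the tray. I release it, lift, and go for the right tin.

Request:
{"api": "apply_moves", "payload": {
  "motion": [0, 0, 0, 0, 0, 0, 0, 0, 0, 0, 0, 0, 0, 0, 0, 0, 0, 0, 0, 0, 0, 0, 0, 0, -0.4, 0, 0, 0, 0, 0, -0.65, 0, 0, 0, 0, 0, -0.65, 0, 0, 0, 0, 0, -0.65, 0, 0, 0, 0, 0, -0.65, 0, 0, 0, 0, 0, 0, 0, 0, 0, 0, 0],
  "grip": 0.13
}}

```text
time: 7.27
tool_pos: [0.4608, -0.3836, 0.14]
eef_rot: [0.096, 1.563, -0.103]
force: [1.0, -1.3, 0.4]
gripper_width: 0.567
```

```bash
python3 - <<'E'
from h import *
save('top','g3.png')
print([ (d['bbox'],d['conf'],back([[d['bbox'][0]+d['bbox'][2]/2,d['bbox'][1]+d['bbox'][3]/2]],.019,'top')) for n in ('tin_left','tin_right') for d in spot_in(n,'top')])
E
python3 plan.py ".5257,-.0175,.14,1.444"
```

```text
[([397.7, 203.6, 12.2, 17.0], 0.59, array([[ 0.45865453, -0.381016  ,  0.019     ]]))]
p [ 0.459  -0.3821  0.1344] th 1.444 tilt [ 0. -0.] q6 -0.57 t 7.4167 w 0.568 F [ 0.7  1.  -1. ]
.5257,-.0175,.14,1.444 | turn 1 x wx -0.0 | shift 14 x [-0.01, 0.661, 0.036]
```

Request:
{"api": "apply_moves", "payload": {
  "motion": [0, 0.66, 0.036, 0, 0, 0, 0, 0.66, 0.036, 0, 0, 0, 0, 0.66, 0.036, 0, 0, 0, 0, 0.66, 0.036, 0, 0, 0, 0, 0.66, 0.036, 0, 0, 0, 0, 0.66, 0.036, 0, 0, 0, 0, 0.66, 0.036, 0, 0, 0]
}}

```text
time: 8.0
tool_pos: [0.4917, -0.1985, 0.1332]
eef_rot: [0.1, 1.57, -0.099]
force: [0.7, -0.3, 0.2]
gripper_width: 0.565
```

Request:
{"api": "apply_moves", "payload": {
  "motion": [0, 0.66, 0.036, 0, 0, 0, 0, 0.66, 0.036, 0, 0, 0, 0, 0.66, 0.036, 0, 0, 0, 0, 0.66, 0.036, 0, 0, 0, 0, 0.66, 0.036, 0, 0, 0, 0, 0.66, 0.036, 0, 0, 0, 0, 0.66, 0.036, 0, 0, 0, 0, 0, 0, 0, 0, 0, 0, 0, 0, 0, 0, 0, 0, 0, 0, 0, 0, 0]
}}

```text
time: 8.83
tool_pos: [0.5252, -0.0182, 0.1336]
eef_rot: [0.099, 1.57, -0.1]
force: [0.4, 0.3, 0.9]
gripper_width: 0.565
```

```bash
python3 - <<'E'
from h import *
save('scene','g4.png',(200,150,130,120),4)
E
python3 plan.py ".5257,-.0175,.14,1.444" ".5257,-.0175,.012,1.444"
```

```text
p [ 0.5253 -0.0186  0.1338] th 1.444 tilt [-0.001 -0.   ] q6 0.09 t 8.8833 w 0.565 F [-0.5 -0.6  0.3]
.5257,-.0175,.14,1.444 | turn 1 x wx -0.0 | shift 1 x [-0.154, 0.03, 0.007]
.5257,-.0175,.012,1.444 | turn 0 x wx 0.0 | shift 5 x [0.64, 0.0, 0.0]
```

View pics/g4.png

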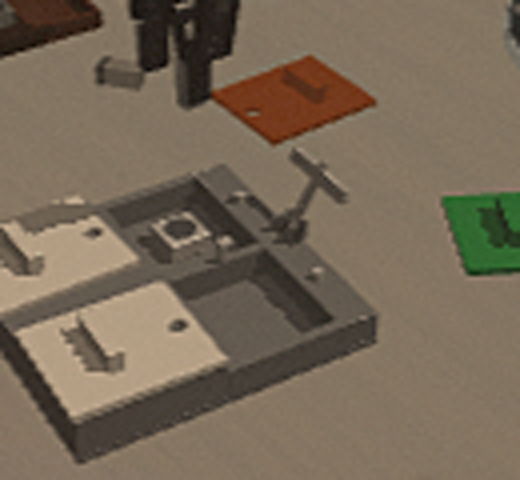

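Right tin still in its bay at (180,228), left bay empty, clip open. Grasp.

Request:
{"api": "apply_moves", "payload": {
  "motion": [0.6, 0, 0, 0, 0, 0, 0.65, 0, 0, 0, 0, 0, 0.65, 0, 0, 0, 0, 0, 0.6, 0, 0, 0, 0, 0, 0.35, 0, 0, 0, 0, 0, 0.18, 0, 0, 0, 0, 0, 0, 0, 0, 0, 0, 0]
}}

```text
time: 9.47
tool_pos: [0.5248, -0.0182, 0.0118]
eef_rot: [0.101, 1.571, -0.099]
force: [-0.6, 2.8, -2.1]
gripper_width: 0.562
```

Request:
{"api": "apply_moves", "payload": {
  "motion": [0, 0, 0, 0, 0, 0, 0, 0, 0, 0, 0, 0, 0, 0, 0, 0, 0, 0, 0, 0, 0, 0, 0, 0, 0, 0, 0, 0, 0, 0],
  "grip": -1
}}

```text
time: 9.88
tool_pos: [0.5261, -0.0185, 0.0138]
eef_rot: [0.1, 1.568, -0.1]
force: [-1.0, -2.4, 5.1]
gripper_width: 0.346
```

Request:
{"api": "apply_moves", "payload": {
  "motion": [-0.4, 0, 0, 0, 0, 0, -0.6, 0, 0, 0, 0, 0, -0.6, 0, 0, 0, 0, 0, -0.6, 0, 0, 0, 0, 0, -0.6, 0, 0, 0, 0, 0, -0.3, 0, 0, 0, 0, 0, 0, 0, 0, 0, 0, 0]
}}

```text
time: 10.47
tool_pos: [0.5273, -0.0181, 0.1402]
eef_rot: [0.1, 1.564, -0.099]
force: [-0.2, -0.4, -0.3]
gripper_width: 0.351
```

```bash
python3 plan.py ".417,-.384,.135,1.444" ".417,-.384,.014,1.444"
```

```text
p [ 0.5273 -0.0181  0.1402] th 1.444 tilt [ 0.004 -0.   ] q6 0.09 t 10.4667 w 0.351 F [-0.2 -0.4 -0.3]
.417,-.384,.135,1.444 | turn 1 x wx -0.0 | shift 14 x [0.009, -0.673, -0.113]
.417,-.384,.014,1.444 | turn 0 x wx 0.0 | shift 5 x [0.605, 0.0, 0.0]
```

Request:
{"api": "apply_moves", "payload": {
  "motion": [0, -0.67, -0.113, 0, 0, 0, 0, -0.67, -0.113, 0, 0, 0, 0, -0.67, -0.113, 0, 0, 0, 0, -0.67, -0.113, 0, 0, 0, 0, -0.67, -0.113, 0, 0, 0, 0, -0.67, -0.113, 0, 0, 0, 0, -0.67, -0.113, 0, 0, 0]
}}

```text
time: 11.05
tool_pos: [0.4697, -0.2012, 0.1365]
eef_rot: [0.1, 1.569, -0.099]
force: [-0.1, -0.4, -0.1]
gripper_width: 0.347
```

Request:
{"api": "apply_moves", "payload": {
  "motion": [0, -0.67, -0.113, 0, 0, 0, 0, -0.67, -0.113, 0, 0, 0, 0, -0.67, -0.113, 0, 0, 0, 0, -0.67, -0.113, 0, 0, 0, 0, -0.67, -0.113, 0, 0, 0, 0, -0.67, -0.113, 0, 0, 0, 0, -0.67, -0.113, 0, 0, 0, 0, 0, 0, 0, 0, 0, 0, 0, 0, 0, 0, 0]
}}

```text
time: 11.8
tool_pos: [0.4147, -0.383, 0.1362]
eef_rot: [0.102, 1.569, -0.101]
force: [0.4, 0.7, 0.2]
gripper_width: 0.343
```

Request:
{"api": "apply_moves", "payload": {
  "motion": [0.6, 0, 0, 0, 0, 0, 0.65, 0, 0, 0, 0, 0, 0.65, 0, 0, 0, 0, 0, 0.6, 0, 0, 0, 0, 0, 0.35, 0, 0, 0, 0, 0, 0.2, 0, 0, 0, 0, 0, 0, 0, 0, 0, 0, 0]
}}

```text
time: 12.38
tool_pos: [0.4151, -0.3808, 0.0137]
eef_rot: [0.1, 1.57, -0.098]
force: [-0.3, -0.0, -0.8]
gripper_width: 0.348
```

Request:
{"api": "apply_moves", "payload": {
  "motion": [0, 0, 0, 0, 0, 0, 0, 0, 0, 0, 0, 0, 0, 0, 0, 0, 0, 0, 0, 0, 0, 0, 0, 0, -0.4, 0, 0, 0, 0, 0, -0.65, 0, 0, 0, 0, 0, -0.65, 0, 0, 0, 0, 0, -0.65, 0, 0, 0, 0, 0, -0.65, 0, 0, 0, 0, 0, 0, 0, 0, 0, 0, 0],
  "grip": 0.13
}}

```text
time: 13.22
tool_pos: [0.4173, -0.3838, 0.1407]
eef_rot: [0.096, 1.563, -0.103]
force: [0.9, -0.7, 0.5]
gripper_width: 0.568
```

```bash
cat > dose.py <<'E'
from h import *
def show(c='top'):
    im=grab_frame('top')[:,:,::-1]; cv2.imwrite('pics/last_top.png',im)
    for n,z in(('dose1',.012),('tin_left',.019)):
        for d in spot_in(n,'top'):
            b=d['bbox']; print(n,round(d['conf'],2),np.round(b),np.round(back([[b[0]+b[2]/2,b[1]+b[3]/2]],z,'top')[0,:2],4))
if __name__=='__main__': show()
E
python3 dose.py; python3 plan.py ".428,-.231,.12,.538" ".428,-.231,.007,.538"
```

```text
dose1 0.52 [357. 159.  12.  15.] [ 0.5822 -0.2745]
dose1 0.49 [342. 219.  12.  11.] [ 0.4212 -0.2304]
dose1 0.42 [160. 209.  18.   8.] [0.4433 0.2597]
tin_left 0.69 [394. 206.  18.  13.] [ 0.4585 -0.3805]
p [ 0.4156 -0.3822  0.1353] th 1.444 tilt [ 0. -0.] q6 -0.62 t 13.3667 w 0.564 F [-0.3  0.4  0.3]
.428,-.231,.12,.538 | turn 9 x wx 0.101 | shift 5 x [0.076, 0.441, -0.618]
.428,-.231,.007,.538 | turn 1 x wx -0.0 | shift 5 x [0.565, 0.0, 0.0]
```

Request:
{"api": "apply_moves", "payload": {
  "motion": [0, 0, 0, 0.1, 0, 0, 0, 0, 0, 0.1, 0, 0, 0, 0, 0, 0.1, 0, 0, 0, 0, 0, 0.1, 0, 0, 0, 0, 0, 0.1, 0, 0, 0, 0, 0, 0.1, 0, 0, 0, 0, 0, 0.1, 0, 0, 0, 0, 0, 0.1, 0, 0, 0, 0, 0, 0.1, 0, 0, 0, 0, 0, 0.01, 0, 0]
}}

```text
time: 14.2
tool_pos: [0.415, -0.3817, 0.134]
eef_rot: [0.812, 1.416, -0.811]
force: [-0.7, 0.3, -0.8]
gripper_width: 0.567
```

Request:
{"api": "apply_moves", "payload": {
  "motion": [0.08, 0.44, -0.61, 0, 0, 0, 0.08, 0.44, -0.61, 0, 0, 0, 0.08, 0.44, -0.61, 0, 0, 0, 0.08, 0.44, -0.61, 0, 0, 0, 0.08, 0.44, -0.61, 0, 0, 0, 0, 0, 0, 0, 0, 0, 0, 0, 0, 0, 0, 0, 0, 0, 0, 0, 0, 0]
}}

```text
time: 14.87
tool_pos: [0.4291, -0.2325, 0.119]
eef_rot: [0.806, 1.417, -0.806]
force: [-0.5, -0.8, 0.3]
gripper_width: 0.568
```

```bash
python3 plan.py ".427,-.2325,.12,.53" ".427,-.2325,.007,.53"
```

```text
p [ 0.4291 -0.2325  0.119 ] th 0.536 tilt [-0.  0.] q6 0.54 t 14.8667 w 0.568 F [-0.5 -0.8  0.3]
.427,-.2325,.12,.53 | turn 1 x wx 0.006 | shift 1 x [-0.025, -0.045, -0.027]
.427,-.2325,.007,.53 | turn 0 x wx 0.0 | shift 5 x [0.565, 0.0, 0.0]
```

Request:
{"api": "apply_moves", "payload": {
  "motion": [0.5, -0.045, -0.027, 0, 0, 0, 0.65, 0, 0, 0, 0, 0, 0.65, 0, 0, 0, 0, 0, 0.6, 0, 0, 0, 0, 0, 0.32, 0, 0, 0, 0, 0, 0, 0, 0, 0, 0, 0]
}}

```text
time: 15.37
tool_pos: [0.4252, -0.2325, 0.0078]
eef_rot: [0.808, 1.42, -0.808]
force: [-0.7, 0.3, -1.3]
gripper_width: 0.562
```

Request:
{"api": "apply_moves", "payload": {
  "motion": [0, 0, 0, 0, 0, 0, 0, 0, 0, 0, 0, 0, 0, 0, 0, 0, 0, 0, 0, 0, 0, 0, 0, 0, 0, 0, 0, 0, 0, 0, 0, 0, 0, 0, 0, 0],
  "grip": -1
}}

```text
time: 15.87
tool_pos: [0.4279, -0.2332, 0.0118]
eef_rot: [0.807, 1.413, -0.808]
force: [-2.2, -0.9, 7.2]
gripper_width: 0.187
```

Request:
{"api": "apply_moves", "payload": {
  "motion": [-0.4, 0, 0, 0, 0, 0, -0.6, 0, 0, 0, 0, 0, -0.6, 0, 0, 0, 0, 0, -0.6, 0, 0, 0, 0, 0, -0.6, 0, 0, 0, 0, 0, -0.2, 0, 0, 0, 0, 0, 0, 0, 0, 0, 0, 0]
}}

```text
time: 16.45
tool_pos: [0.4285, -0.2332, 0.1329]
eef_rot: [0.807, 1.411, -0.807]
force: [0.1, 0.3, -0.3]
gripper_width: 0.188
```

```bash
cat > tgt.py <<'E'
# bay slots in world: name from case coords
from meas import T
import numpy as np
c=[.5707,.0302,-.1268]
for n,p in dict(L1=(-.037,.069),L2=(-.037,.027),R1=(-.037,-.027),R2=(-.037,-.069)).items(): print(n,np.round(T(c,(*p,0))[0,:2],4))
E
python3 tgt.py; python3 plan.py
```

```text
L1 [0.5427 0.1033]
L2 [0.5374 0.0617]
R1 [0.5306 0.0081]
R2 [ 0.5253 -0.0336]
p [ 0.4285 -0.2332  0.1329] th 0.534 tilt [ 0.004 -0.002] q6 0.54 t 16.45 w 0.188 F [ 0.1  0.3 -0.3]
```

```bash
python3 plan.py ".5253,-.0336,.13,-.127" ".5253,-.0336,.016,-.127"; python3 - <<'E'
from h import *
t=get_obs()['tool_pos']; u,v=proj([t],'scene')[0]; print(u,v)
save('scene','g5.png',(max(0,int(u)-40),int(v)-40,80,60),6)
E
```

```text
p [ 0.4285 -0.2332  0.1329] th 0.534 tilt [ 0.004 -0.002] q6 0.54 t 16.45 w 0.188 F [ 0.1  0.3 -0.3]
.5253,-.0336,.13,-.127 | turn 7 x wx 0.094 | shift 8 x [0.009, 0.221, -0.657]
.5253,-.0336,.016,-.127 | turn 0 x wx 0.0 | shift 5 x [0.57, 0.0, 0.0]
227.40551043773056 134.51459402897598
```

View pics/g5.png

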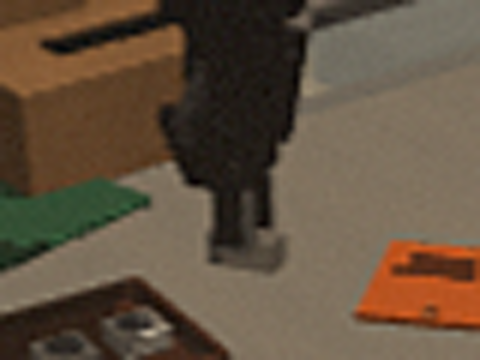

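Box held near centre, and both tins are in the tray. I move to R2.

Request:
{"api": "apply_moves", "payload": {
  "motion": [0, 0, 0, 0.094, 0, 0, 0, 0, 0, 0.094, 0, 0, 0, 0, 0, 0.094, 0, 0, 0, 0, 0, 0.094, 0, 0, 0, 0, 0, 0.094, 0, 0, 0, 0, 0, 0.094, 0, 0, 0, 0, 0, 0.094, 0, 0]
}}

```text
time: 17.08
tool_pos: [0.4264, -0.232, 0.129]
eef_rot: [1.303, 1.148, -1.304]
force: [0.6, 0.6, 0.8]
gripper_width: 0.18
```

Request:
{"api": "apply_moves", "payload": {
  "motion": [0, 0.22, -0.657, 0, 0, 0, 0, 0.22, -0.657, 0, 0, 0, 0, 0.22, -0.657, 0, 0, 0, 0, 0.22, -0.657, 0, 0, 0, 0, 0.22, -0.657, 0, 0, 0, 0, 0.22, -0.657, 0, 0, 0, 0, 0.22, -0.657, 0, 0, 0, 0, 0.22, -0.657, 0, 0, 0, 0, 0, 0, 0, 0, 0, 0, 0, 0, 0, 0, 0]
}}

```text
time: 17.92
tool_pos: [0.5226, -0.0314, 0.1289]
eef_rot: [1.297, 1.151, -1.3]
force: [0.0, -0.4, -0.7]
gripper_width: 0.182
```

```bash
python3 plan.py ".5253,-.0336,.13,-.127" ".5253,-.0336,.017,-.127"
```

```text
p [ 0.5226 -0.0314  0.1289] th -0.122 tilt [-0.002  0.   ] q6 1.63 t 17.9167 w 0.182 F [ 0.  -0.4 -0.7]
.5253,-.0336,.13,-.127 | turn 1 x wx 0.005 | shift 1 x [-0.028, 0.075, 0.047]
.5253,-.0336,.017,-.127 | turn 0 x wx 0.0 | shift 5 x [0.565, 0.0, 0.0]
```

Request:
{"api": "apply_moves", "payload": {
  "motion": [0.4, 0.075, 0.047, 0, 0, 0, 0.65, 0, 0, 0, 0, 0, 0.65, 0, 0, 0, 0, 0, 0.55, 0, 0, 0, 0, 0, 0.3, 0, 0, 0, 0, 0, 0.2, 0, 0, 0, 0, 0, 0.05, 0, 0, 0, 0, 0, 0, 0, 0, 0, 0, 0]
}}

```text
time: 18.58
tool_pos: [0.5252, -0.0351, 0.0181]
eef_rot: [1.3, 1.148, -1.301]
force: [0.5, -0.0, 0.5]
gripper_width: 0.186
```

Request:
{"api": "apply_moves", "payload": {
  "motion": [0, 0, 0, 0, 0, 0, 0, 0, 0, 0, 0, 0, 0, 0, 0, 0, 0, 0, -0.4, 0, 0, 0, 0, 0, -0.65, 0, 0, 0, 0, 0, -0.65, 0, 0, 0, 0, 0, -0.65, 0, 0, 0, 0, 0, -0.2, 0, 0, 0, 0, 0, 0, 0, 0, 0, 0, 0, 0, 0, 0, 0, 0, 0],
  "grip": -0.2
}}

```text
time: 19.42
tool_pos: [0.5259, -0.0347, 0.1204]
eef_rot: [1.3, 1.147, -1.299]
force: [-0.1, 0.3, -0.2]
gripper_width: 0.397
```

```bash
python3 dose.py; python3 plan.py ".581,-.2705,.12,-1.378" ".581,-.2705,.01,-1.378"
```

```text
dose1 0.55 [168. 198.  12.   4.] [0.4779 0.2483]
dose1 0.43 [162. 165.  12.  11.] [0.5614 0.2701]
tin_left 0.57 [397. 205.  13.  14.] [ 0.46   -0.3796]
p [ 0.5249 -0.0346  0.1192] th -0.124 tilt [-0.002  0.   ] q6 1.63 t 19.5667 w 0.402 F [-0.5 -0.1 -0.9]
.581,-.2705,.12,-1.378 | turn 12 x wx 0.104 | shift 9 x [-0.002, 0.673, -0.027]
.581,-.2705,.01,-1.378 | turn 0 x wx 0.0 | shift 4 x [0.688, 0.0, 0.0]
```

```bash
python3 - <<'E'
import cv2,numpy as np
t=cv2.imread('pics/last_top.png')
z=lambda x,y,w,h,k:cv2.resize(t[y:y+h,x:x+w],None,fx=k,fy=k,interpolation=cv2.INTER_CUBIC)
cv2.imwrite('pics/m2.png',np.clip(1.4*np.hstack([z(140,145,60,110,5),z(205,115,50,110,5)[:, :0],z(340,145,40,110,5)]),0,255).astype(np.uint8))
E
```

```text
(no output)
```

View pics/m2.png

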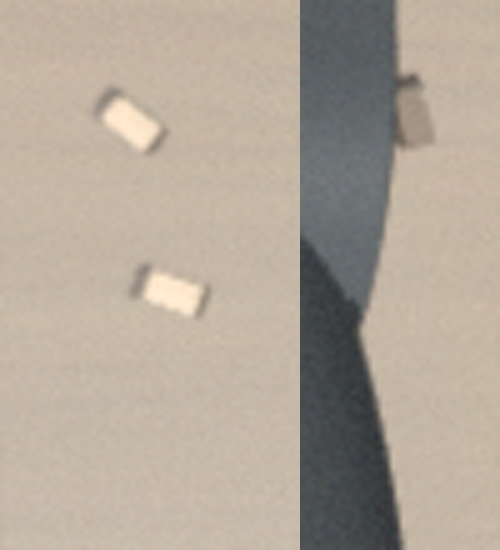

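The knock has happened: the d2 box moved to raw pixel (173.8,202.6). d3 is unmoved, partly hidden by the arm. I go for d3.

Request:
{"api": "apply_moves", "payload": {
  "motion": [0, 0, 0, 0.104, 0, 0, 0, 0, 0, 0.104, 0, 0, 0, 0, 0, 0.104, 0, 0, 0, 0, 0, 0.104, 0, 0, 0, 0, 0, 0.104, 0, 0, 0, 0, 0, 0.104, 0, 0, 0, 0, 0, 0.104, 0, 0, 0, 0, 0, 0.104, 0, 0, 0, 0, 0, 0.104, 0, 0, 0, 0, 0, 0.104, 0, 0],
  "grip": 0.13
}}

```text
time: 20.4
tool_pos: [0.5251, -0.0347, 0.1193]
eef_rot: [1.999, 0.408, -2.003]
force: [-0.6, -0.3, 1.0]
gripper_width: 0.562
```

Request:
{"api": "apply_moves", "payload": {
  "motion": [0, 0, 0, 0.104, 0, 0, 0, 0, 0, 0.104, 0, 0, 0, 0.67, -0.027, 0, 0, 0, 0, 0.67, -0.027, 0, 0, 0, 0, 0.67, -0.027, 0, 0, 0, 0, 0.67, -0.027, 0, 0, 0, 0, 0.67, -0.027, 0, 0, 0, 0, 0.67, -0.027, 0, 0, 0]
}}

```text
time: 21.07
tool_pos: [0.5634, -0.1922, 0.1193]
eef_rot: [2.115, 0.212, -2.119]
force: [-0.1, 0.4, -0.1]
gripper_width: 0.561
```

Request:
{"api": "apply_moves", "payload": {
  "motion": [0, 0.67, -0.027, 0, 0, 0, 0, 0.67, -0.027, 0, 0, 0, 0, 0.67, -0.027, 0, 0, 0, 0, 0, 0, 0, 0, 0, 0, 0, 0, 0, 0, 0, 0, 0, 0, 0, 0, 0]
}}

```text
time: 21.57
tool_pos: [0.5823, -0.2688, 0.1194]
eef_rot: [2.116, 0.212, -2.119]
force: [0.1, 0.8, -0.1]
gripper_width: 0.562
```

```bash
python3 plan.py ".581,-.2705,.12,-1.378" ".581,-.2705,.008,-1.378"; python3 - <<'E'
from h import *
print(back([(165.6,168.6),(173.8,202.6)],.012,'top'))
E
```

```text
p [ 0.5823 -0.2688  0.1194] th -1.372 tilt [-0.002  0.001] q6 2.51 t 21.5667 w 0.562 F [ 0.1  0.8 -0.1]
.581,-.2705,.12,-1.378 | turn 1 x wx 0.006 | shift 1 x [-0.016, 0.035, 0.041]
.581,-.2705,.008,-1.378 | turn 0 x wx 0.0 | shift 4 x [0.7, 0.0, 0.0]
[[0.5667799  0.27597217 0.012     ]
 [0.47219663 0.24874863 0.012     ]]
```

Request:
{"api": "apply_moves", "payload": {
  "motion": [0.5, 0.035, 0.04, 0, 0, 0, 0.65, 0, 0, 0, 0, 0, 0.65, 0, 0, 0, 0, 0, 0.6, 0, 0, 0, 0, 0, 0.35, 0, 0, 0, 0, 0, 0, 0, 0, 0, 0, 0]
}}

```text
time: 22.07
tool_pos: [0.5793, -0.2688, 0.0071]
eef_rot: [2.113, 0.216, -2.123]
force: [-1.0, -0.0, -0.8]
gripper_width: 0.564
```

Request:
{"api": "apply_moves", "payload": {
  "motion": [0, 0, 0, 0, 0, 0, 0, 0, 0, 0, 0, 0, 0, 0, 0, 0, 0, 0, 0, 0, 0, 0, 0, 0, 0, 0, 0, 0, 0, 0, 0, 0, 0, 0, 0, 0],
  "grip": -1
}}

```text
time: 22.57
tool_pos: [0.5826, -0.2711, 0.0122]
eef_rot: [2.119, 0.21, -2.114]
force: [0.1, 2.1, 7.8]
gripper_width: 0.185
```

Request:
{"api": "apply_moves", "payload": {
  "motion": [-0.4, 0, 0, 0, 0, 0, -0.6, 0, 0, 0, 0, 0, -0.6, 0, 0, 0, 0, 0, -0.6, 0, 0, 0, 0, 0, -0.6, 0, 0, 0, 0, 0, -0.2, 0, 0, 0, 0, 0, 0, 0, 0, 0, 0, 0]
}}

```text
time: 23.15
tool_pos: [0.583, -0.2715, 0.1336]
eef_rot: [2.12, 0.208, -2.111]
force: [-0.3, -0.6, -1.4]
gripper_width: 0.181
```

```bash
python3 plan.py ".5306,.0081,.13,-.127" ".5306,.0081,.016,-.127"
```

```text
p [ 0.583  -0.2715  0.1336] th -1.372 tilt [ 0.004 -0.002] q6 2.51 t 23.15 w 0.181 F [-0.3 -0.6 -1.4]
.5306,.0081,.13,-.127 | turn 12 x wx -0.104 | shift 10 x [0.009, -0.218, -0.677]
.5306,.0081,.016,-.127 | turn 0 x wx 0.0 | shift 5 x [0.57, 0.0, 0.0]
```

Request:
{"api": "apply_moves", "payload": {
  "motion": [0, 0, 0, -0.104, 0, 0, 0, 0, 0, -0.104, 0, 0, 0, 0, 0, -0.104, 0, 0, 0, 0, 0, -0.104, 0, 0, 0, 0, 0, -0.104, 0, 0, 0, 0, 0, -0.104, 0, 0, 0, 0, 0, -0.104, 0, 0, 0, 0, 0, -0.104, 0, 0, 0, 0, 0, -0.104, 0, 0, 0, 0, 0, -0.104, 0, 0]
}}

```text
time: 23.98
tool_pos: [0.5811, -0.2707, 0.1292]
eef_rot: [1.445, 1.038, -1.447]
force: [-0.3, -1.0, 0.7]
gripper_width: 0.184
```

Request:
{"api": "apply_moves", "payload": {
  "motion": [0, 0, 0, -0.104, 0, 0, 0, 0, 0, -0.104, 0, 0, 0, -0.218, -0.677, 0, 0, 0, 0, -0.218, -0.677, 0, 0, 0, 0, -0.218, -0.677, 0, 0, 0, 0, -0.218, -0.677, 0, 0, 0, 0, -0.218, -0.677, 0, 0, 0, 0, -0.218, -0.677, 0, 0, 0]
}}

```text
time: 24.65
tool_pos: [0.5487, -0.1019, 0.1294]
eef_rot: [1.3, 1.149, -1.301]
force: [1.0, 0.2, 0.7]
gripper_width: 0.182
```

Request:
{"api": "apply_moves", "payload": {
  "motion": [0, -0.218, -0.677, 0, 0, 0, 0, -0.218, -0.677, 0, 0, 0, 0, -0.218, -0.677, 0, 0, 0, 0, -0.218, -0.677, 0, 0, 0, 0, 0, 0, 0, 0, 0, 0, 0, 0, 0, 0, 0, 0, 0, 0, 0, 0, 0]
}}

```text
time: 25.23
tool_pos: [0.5283, 0.0084, 0.1299]
eef_rot: [1.299, 1.149, -1.3]
force: [0.1, -0.2, -0.7]
gripper_width: 0.183
```

```bash
python3 plan.py ".5306,.0081,.13,-.127" ".5306,.0081,.016,-.127"; python3 - <<'E'
from h import *
t=get_obs()['tool_pos']; u,v=proj([t],'scene')[0]; print(u,v)
save('scene','g6.png',(int(u)-45,int(v)-25,90,110),5)
E
```

```text
p [0.5283 0.0084 0.1299] th -0.124 tilt [-0.001 -0.   ] q6 1.71 t 25.2333 w 0.183 F [ 0.1 -0.2 -0.7]
.5306,.0081,.13,-.127 | turn 1 x wx 0.003 | shift 1 x [-0.004, 0.059, 0.0]
.5306,.0081,.016,-.127 | turn 0 x wx 0.0 | shift 5 x [0.57, 0.0, 0.0]
248.16349414569237 178.1592865597495
```

View pics/g6.png

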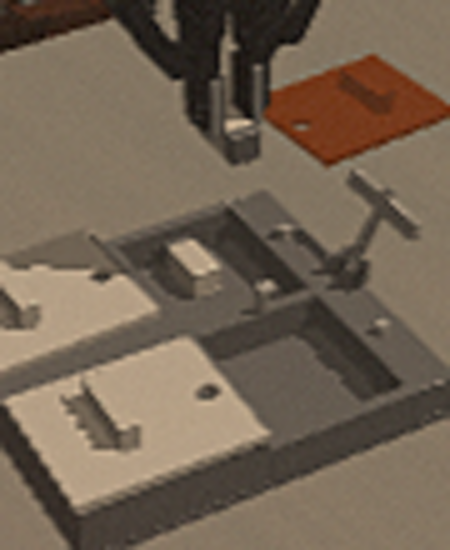

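```bash
python3 - <<'E'
from h import *
from meas import T
c=[.5707,.0302,-.1268]
for y in (-.05,-.088):
  for x in(-.046,-.028):
    print(x,y,((proj(T(c,(x,y,.022)),'scene')[0]-[203,153])*5).round())
print(((proj(T(c,[(-.086,-.051,.034),(-.086,.051,.034),(-.074,-.092,.026),(0,-.092,.026),(-.074,-.004,.026)]),'scene')-[203,153])*5).round())
E
```

```text
-0.046 -0.05 [220. 265.]
-0.028 -0.05 [192. 275.]
-0.046 -0.088 [187. 232.]
-0.028 -0.088 [160. 241.]
[[279. 226.]
 [378. 321.]
 [226. 208.]
 [113. 247.]
 [305. 286.]]
```

d4 lies flat in the right bay where expected (within about 2 mm). Lower d3 beside it.

Request:
{"api": "apply_moves", "payload": {
  "motion": [0.4, 0.06, -0.03, 0, 0, 0, 0.65, 0, 0, 0, 0, 0, 0.65, 0, 0, 0, 0, 0, 0.55, 0, 0, 0, 0, 0, 0.3, 0, 0, 0, 0, 0, 0.2, 0, 0, 0, 0, 0, 0.08, 0, 0, 0, 0, 0, 0, 0, 0, 0, 0, 0]
}}

```text
time: 25.95
tool_pos: [0.531, 0.0088, 0.0171]
eef_rot: [1.3, 1.148, -1.301]
force: [-0.1, 0.2, 0.5]
gripper_width: 0.186
```

Request:
{"api": "apply_moves", "payload": {
  "motion": [0, 0, 0, 0, 0, 0, 0, 0, 0, 0, 0, 0, 0, 0, 0, 0, 0, 0, -0.4, 0, 0, 0, 0, 0, -0.65, 0, 0, 0, 0, 0, -0.65, 0, 0, 0, 0, 0, -0.65, 0, 0, 0, 0, 0, -0.2, 0, 0, 0, 0, 0, 0, 0, 0, 0, 0, 0, 0, 0, 0, 0, 0, 0],
  "grip": -0.2
}}

```text
time: 26.78
tool_pos: [0.5312, 0.0095, 0.1191]
eef_rot: [1.3, 1.148, -1.299]
force: [-0.5, -0.3, -0.0]
gripper_width: 0.399
```

```bash
python3 dose.py; python3 plan.py ".4715,.2485,.12,-.35" ".4715,.2485,.008,-.35"
```

```text
dose1 0.65 [166. 195.  14.   9.] [0.4805 0.2505]
tin_left 0.45 [397. 206.  15.  12.] [ 0.4608 -0.3839]
tin_left 0.25 [110. 233.  34.  54.] [0.3139 0.3647]
p [0.5303 0.0095 0.118 ] th -0.124 tilt [-0.002 -0.   ] q6 1.71 t 26.9333 w 0.404 F [-0.  -0.5  0.1]
.4715,.2485,.12,-.35 | turn 3 x wx 0.075 | shift 8 x [-0.006, -0.429, -0.639]
.4715,.2485,.008,-.35 | turn 0 x wx 0.0 | shift 4 x [0.7, 0.0, 0.0]
```

Request:
{"api": "apply_moves", "payload": {
  "motion": [0, 0, 0, 0.075, 0, 0, 0, 0, 0, 0.075, 0, 0, 0, 0, 0, 0.075, 0, 0, 0, -0.43, -0.64, 0, 0, 0, 0, -0.43, -0.64, 0, 0, 0, 0, -0.43, -0.64, 0, 0, 0, 0, -0.43, -0.64, 0, 0, 0, 0, -0.43, -0.64, 0, 0, 0],
  "grip": 0.13
}}

```text
time: 27.6
tool_pos: [0.4929, 0.1603, 0.1183]
eef_rot: [1.46, 1.024, -1.463]
force: [0.5, -0.6, 0.5]
gripper_width: 0.567
```

Request:
{"api": "apply_moves", "payload": {
  "motion": [0, -0.43, -0.64, 0, 0, 0, 0, -0.43, -0.64, 0, 0, 0, 0, -0.43, -0.64, 0, 0, 0, 0, 0, 0, 0, 0, 0, 0, 0, 0, 0, 0, 0, 0, 0, 0, 0, 0, 0]
}}

```text
time: 28.1
tool_pos: [0.4714, 0.2486, 0.1185]
eef_rot: [1.46, 1.024, -1.462]
force: [0.1, -1.6, 0.4]
gripper_width: 0.561
```

```bash
python3 plan.py ".4715,.2485,.12,-.35" ".4715,.2485,.008,-.35"; python3 - <<'E'
from h import *
t=get_obs()['tool_pos']; t=[.4715,.2485,.018]; u,v=proj([t],'scene')[0]; print(u,v)
s=grab_frame('scene')[:,:,::-1]; x,y=int(u)-40,int(v)-40
s=cv2.resize(s[y:y+70,x:x+80],None,fx=5,fy=5,interpolation=cv2.INTER_CUBIC)
a=.35;
import math
for l in(-.019,.019):
    q=[(proj([[.4715+l*math.cos(1.22)+w*math.sin(1.22),.2485+l*math.sin(1.22)-w*math.cos(1.22),.018]],'scene')[0]-[x,y])*5+2 for w in(-.009,.009)]
    cv2.line(s,tuple(map(int,q[0])),tuple(map(int,q[1])),(0,0,255),1)
d=grab_frame('scene')[:,:,::-1]; u,v=215,150; d=cv2.resize(d[v:v+70,u:u+80],None,fx=5,fy=5,interpolation=cv2.INTER_CUBIC)
cv2.imwrite('pics/g7.png',np.clip(np.hstack([s,d])*1.3,0,255))
E
```

```text
p [0.4714 0.2486 0.1185] th -0.349 tilt [-0.001 -0.001] q6 2.4 t 28.1 w 0.561 F [ 0.1 -1.6  0.4]
.4715,.2485,.12,-.35 | turn 1 x wx 0.001 | shift 1 x [-0.038, 0.003, 0.001]
.4715,.2485,.008,-.35 | turn 0 x wx 0.0 | shift 4 x [0.7, 0.0, 0.0]
326.9093158405131 250.49790137226435[ WARN:0@4.199] global loadsave.cpp:1063 imwrite_ Unsupported depth image for selected encoder is fallbacked to CV_8U.
```

View pics/g7.png

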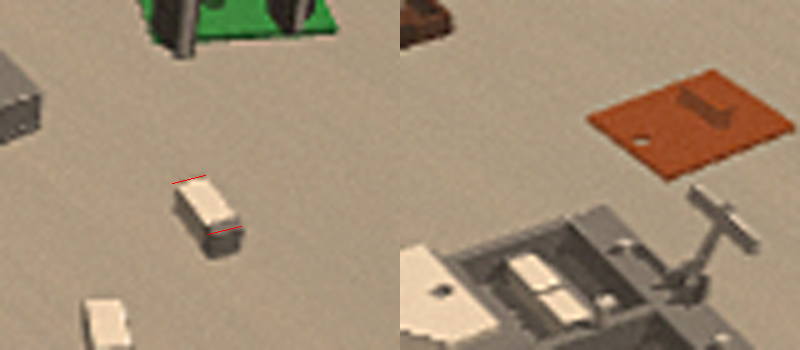

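The predicted box ends match the d2 box well, and both right-bay boxes lie flat end to end. I grasp d2.

Request:
{"api": "apply_moves", "payload": {
  "motion": [0.5, 0, 0, 0, 0, 0, 0.65, 0, 0, 0, 0, 0, 0.65, 0, 0, 0, 0, 0, 0.6, 0, 0, 0, 0, 0, 0.32, 0, 0, 0, 0, 0, 0, 0, 0, 0, 0, 0]
}}

```text
time: 28.7
tool_pos: [0.4703, 0.247, 0.0078]
eef_rot: [1.459, 1.023, -1.467]
force: [-0.7, -0.0, -0.1]
gripper_width: 0.561
```

Request:
{"api": "apply_moves", "payload": {
  "motion": [0, 0, 0, 0, 0, 0, 0, 0, 0, 0, 0, 0, 0, 0, 0, 0, 0, 0, 0, 0, 0, 0, 0, 0, 0, 0, 0, 0, 0, 0, 0, 0, 0, 0, 0, 0],
  "grip": -1
}}

```text
time: 29.2
tool_pos: [0.4728, 0.2491, 0.012]
eef_rot: [1.464, 1.022, -1.46]
force: [-0.5, -2.3, 6.5]
gripper_width: 0.189
```

Request:
{"api": "apply_moves", "payload": {
  "motion": [-0.4, 0, 0, 0, 0, 0, -0.6, 0, 0, 0, 0, 0, -0.6, 0, 0, 0, 0, 0, -0.6, 0, 0, 0, 0, 0, -0.6, 0, 0, 0, 0, 0, -0.2, 0, 0, 0, 0, 0, 0, 0, 0, 0, 0, 0]
}}

```text
time: 29.78
tool_pos: [0.4733, 0.2497, 0.1332]
eef_rot: [1.466, 1.023, -1.457]
force: [1.0, -0.3, -0.8]
gripper_width: 0.183
```

```bash
python3 plan.py ".5374,.0617,.13,-.127" ".5374,.0617,.016,-.127"
```

```text
p [0.4733 0.2497 0.1332] th -0.349 tilt [0.004 0.002] q6 2.41 t 29.7833 w 0.183 F [ 1.  -0.3 -0.8]
.5374,.0617,.13,-.127 | turn 3 x wx -0.074 | shift 7 x [0.012, 0.312, 0.637]
.5374,.0617,.016,-.127 | turn 0 x wx 0.0 | shift 5 x [0.57, 0.0, 0.0]
```

Request:
{"api": "apply_moves", "payload": {
  "motion": [0, 0, 0, -0.074, 0, 0, 0, 0, 0, -0.074, 0, 0, 0, 0, 0, -0.074, 0, 0, 0, 0.31, 0.637, 0, 0, 0, 0, 0.31, 0.637, 0, 0, 0, 0, 0.31, 0.637, 0, 0, 0, 0, 0.31, 0.637, 0, 0, 0, 0, 0.31, 0.637, 0, 0, 0, 0, 0.31, 0.637, 0, 0, 0, 0, 0.31, 0.637, 0, 0, 0]
}}

```text
time: 30.62
tool_pos: [0.535, 0.0596, 0.1294]
eef_rot: [1.301, 1.147, -1.303]
force: [0.8, -0.7, -0.2]
gripper_width: 0.185
```

Request:
{"api": "apply_moves", "payload": {
  "motion": [0, 0, 0, 0, 0, 0, 0, 0, 0, 0, 0, 0, 0, 0, 0, 0, 0, 0]
}}

```text
time: 30.87
tool_pos: [0.5348, 0.0611, 0.1297]
eef_rot: [1.302, 1.147, -1.303]
force: [0.0, -0.1, -0.1]
gripper_width: 0.186
```

```bash
python3 plan.py ".5374,.0617,.13,-.127" ".5374,.0617,.0165,-.127"
```

```text
p [0.5348 0.0611 0.1297] th -0.127 tilt [-0.001  0.   ] q6 1.81 t 30.8667 w 0.186 F [ 0.  -0.1 -0.1]
.5374,.0617,.13,-.127 | turn 1 x wx -0.0 | shift 1 x [-0.008, 0.063, -0.022]
.5374,.0617,.0165,-.127 | turn 0 x wx 0.0 | shift 5 x [0.568, 0.0, 0.0]
```

Request:
{"api": "apply_moves", "payload": {
  "motion": [0.4, 0.06, -0.02, 0, 0, 0, 0.65, 0, 0, 0, 0, 0, 0.65, 0, 0, 0, 0, 0, 0.55, 0, 0, 0, 0, 0, 0.3, 0, 0, 0, 0, 0, 0.2, 0, 0, 0, 0, 0, 0.08, 0, 0, 0, 0, 0, 0, 0, 0, 0, 0, 0]
}}

```text
time: 31.53
tool_pos: [0.5375, 0.0621, 0.0171]
eef_rot: [1.301, 1.147, -1.302]
force: [1.3, -0.5, 0.1]
gripper_width: 0.185
```

Request:
{"api": "apply_moves", "payload": {
  "motion": [0, 0, 0, 0, 0, 0, 0, 0, 0, 0, 0, 0, 0, 0, 0, 0, 0, 0, -0.4, 0, 0, 0, 0, 0, -0.65, 0, 0, 0, 0, 0, -0.65, 0, 0, 0, 0, 0, -0.65, 0, 0, 0, 0, 0, -0.2, 0, 0, 0, 0, 0, 0, 0, 0, 0, 0, 0, 0, 0, 0, 0, 0, 0],
  "grip": -0.2
}}

```text
time: 32.37
tool_pos: [0.538, 0.0615, 0.1193]
eef_rot: [1.303, 1.146, -1.301]
force: [0.3, 0.4, -0.8]
gripper_width: 0.393
```

```bash
python3 dose.py; python3 plan.py ".566,.276,.12,-.62" ".566,.276,.008,-.62"
```

```text
dose1 0.71 [281. 168.   9.  30.] [ 0.5343 -0.0603]
dose1 0.57 [159. 165.  12.  12.] [0.5601 0.2768]
dose1 0.52 [282. 131.  15.  40.] [ 0.6247 -0.0703]
tin_left 0.69 [398. 204.  14.  14.] [ 0.4618 -0.3839]
tin_left 0.62 [283. 168.  10.  27.] [ 0.5357 -0.0654]
p [0.5371 0.0615 0.118 ] th -0.127 tilt [-0.002 -0.   ] q6 1.81 t 32.5167 w 0.397 F [ 0.4 -0.5 -0.7]
.566,.276,.12,-.62 | turn 5 x wx 0.099 | shift 7 x [-0.007, -0.361, -0.684]
.566,.276,.008,-.62 | turn 0 x wx 0.0 | shift 4 x [0.7, 0.0, 0.0]
```

Request:
{"api": "apply_moves", "payload": {
  "motion": [0, 0, 0, 0.099, 0, 0, 0, 0, 0, 0.099, 0, 0, 0, 0, 0, 0.099, 0, 0, 0, 0, 0, 0.099, 0, 0, 0, 0, 0, 0.099, 0, 0, 0, -0.36, -0.684, 0, 0, 0, 0, -0.36, -0.684, 0, 0, 0, 0, -0.36, -0.684, 0, 0, 0, 0, -0.36, -0.684, 0, 0, 0],
  "grip": 0.13
}}

```text
time: 33.27
tool_pos: [0.5542, 0.1852, 0.1182]
eef_rot: [1.65, 0.848, -1.653]
force: [0.4, -0.9, 0.1]
gripper_width: 0.567
```

Request:
{"api": "apply_moves", "payload": {
  "motion": [0, -0.36, -0.684, 0, 0, 0, 0, -0.36, -0.684, 0, 0, 0, 0, -0.36, -0.684, 0, 0, 0, 0, 0, 0, 0, 0, 0, 0, 0, 0, 0, 0, 0, 0, 0, 0, 0, 0, 0]
}}

```text
time: 33.77
tool_pos: [0.5669, 0.2755, 0.1183]
eef_rot: [1.649, 0.848, -1.652]
force: [0.1, -0.5, 0.3]
gripper_width: 0.565
```

```bash
python3 plan.py ".566,.276,.12,-.62" ".566,.276,.008,-.62"; python3 - <<'E'
from h import *
import math
P=[.566,.276]; u,v=proj([P+[.018]],'scene')[0]
s=grab_frame('scene')[:,:,::-1]; x,y=int(u)-40,int(v)-40
full=s; s=cv2.resize(s[y:y+70,x:x+80],None,fx=5,fy=5,interpolation=cv2.INTER_CUBIC)
for l in(-.019,.019):
    q=[(proj([[P[0]+l*math.cos(.951)+w*math.sin(.951),P[1]+l*math.sin(.951)-w*math.cos(.951),.018]],'scene')[0]-[x,y])*5+2 for w in(-.009,.009)]
    cv2.line(s,tuple(map(int,q[0])),tuple(map(int,q[1])),(0,0,255),1)
u,v=215,175; d=cv2.resize(full[v:v+70,u:u+80],None,fx=5,fy=5,interpolation=cv2.INTER_CUBIC)
cv2.imwrite('pics/g8.png',np.hstack([s,d]))
E
```

```text
p [0.5669 0.2755 0.1183] th -0.622 tilt [-0.001 -0.001] q6 2.64 t 33.7667 w 0.565 F [ 0.1 -0.5  0.3]
.566,.276,.12,-.62 | turn 1 x wx -0.002 | shift 1 x [-0.043, -0.027, 0.002]
.566,.276,.008,-.62 | turn 0 x wx 0.0 | shift 4 x [0.7, 0.0, 0.0]
```

View pics/g8.png

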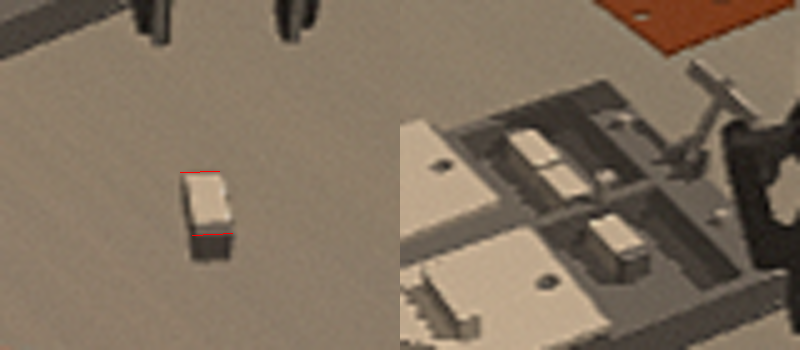

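d1 matches the prediction to about 2 mm, and three boxes lie flat in the bays. I grasp d1.

Request:
{"api": "apply_moves", "payload": {
  "motion": [0.5, 0, 0, 0, 0, 0, 0.65, 0, 0, 0, 0, 0, 0.65, 0, 0, 0, 0, 0, 0.6, 0, 0, 0, 0, 0, 0.32, 0, 0, 0, 0, 0, 0, 0, 0, 0, 0, 0]
}}

```text
time: 34.32
tool_pos: [0.5656, 0.2737, 0.0074]
eef_rot: [1.647, 0.847, -1.657]
force: [-1.2, 0.4, -1.0]
gripper_width: 0.563
```

Request:
{"api": "apply_moves", "payload": {
  "motion": [0, 0, 0, 0, 0, 0, 0, 0, 0, 0, 0, 0, 0, 0, 0, 0, 0, 0, 0, 0, 0, 0, 0, 0, 0, 0, 0, 0, 0, 0, 0, 0, 0, 0, 0, 0],
  "grip": -1
}}

```text
time: 34.82
tool_pos: [0.5685, 0.276, 0.0122]
eef_rot: [1.653, 0.847, -1.649]
force: [0.3, -2.5, 7.9]
gripper_width: 0.183
```

Request:
{"api": "apply_moves", "payload": {
  "motion": [-0.4, 0, 0, 0, 0, 0, -0.6, 0, 0, 0, 0, 0, -0.6, 0, 0, 0, 0, 0, -0.6, 0, 0, 0, 0, 0, -0.6, 0, 0, 0, 0, 0, -0.2, 0, 0, 0, 0, 0, 0, 0, 0, 0, 0, 0]
}}

```text
time: 35.4
tool_pos: [0.5689, 0.2766, 0.1336]
eef_rot: [1.655, 0.848, -1.646]
force: [1.0, 0.1, -1.1]
gripper_width: 0.184
```

```bash
python3 plan.py ".5427,.1033,.13,-.127" ".5427,.1033,.016,-.127"
```

```text
p [0.5689 0.2766 0.1336] th -0.622 tilt [0.005 0.002] q6 2.65 t 35.4 w 0.184 F [ 1.   0.1 -1.1]
.5427,.1033,.13,-.127 | turn 5 x wx -0.099 | shift 7 x [0.013, -0.014, 0.626]
.5427,.1033,.016,-.127 | turn 0 x wx 0.0 | shift 5 x [0.57, 0.0, 0.0]
```

Request:
{"api": "apply_moves", "payload": {
  "motion": [0, 0, 0, -0.099, 0, 0, 0, 0, 0, -0.099, 0, 0, 0, 0, 0, -0.099, 0, 0, 0, 0, 0, -0.099, 0, 0, 0, 0, 0, -0.099, 0, 0, 0, 0, 0.6, 0, 0, 0, 0, 0, 0.6, 0, 0, 0, 0, 0, 0.6, 0, 0, 0, 0, 0, 0.6, 0, 0, 0, 0, 0, 0.6, 0, 0, 0]
}}

```text
time: 36.23
tool_pos: [0.5514, 0.1557, 0.1293]
eef_rot: [1.301, 1.147, -1.303]
force: [0.8, 0.3, -0.8]
gripper_width: 0.183
```

Request:
{"api": "apply_moves", "payload": {
  "motion": [0, 0, 0.6, 0, 0, 0, 0, 0, 0.6, 0, 0, 0, 0, 0, 0, 0, 0, 0, 0, 0, 0, 0, 0, 0, 0, 0, 0, 0, 0, 0]
}}

```text
time: 36.65
tool_pos: [0.546, 0.1094, 0.1299]
eef_rot: [1.302, 1.147, -1.303]
force: [0.2, 0.8, -0.4]
gripper_width: 0.185
```

```bash
python3 plan.py ".5427,.1038,.13,-.127" ".5427,.1038,.0165,-.127"
```

```text
p [0.546  0.1094 0.1299] th -0.127 tilt [-0.001  0.   ] q6 1.9 t 36.65 w 0.185 F [ 0.2  0.8 -0.4]
.5427,.1038,.13,-.127 | turn 1 x wx -0.0 | shift 1 x [-0.002, -0.063, 0.15]
.5427,.1038,.0165,-.127 | turn 0 x wx 0.0 | shift 5 x [0.568, 0.0, 0.0]
```

Request:
{"api": "apply_moves", "payload": {
  "motion": [0.4, -0.063, 0.15, 0, 0, 0, 0.65, 0, 0, 0, 0, 0, 0.65, 0, 0, 0, 0, 0, 0.55, 0, 0, 0, 0, 0, 0.3, 0, 0, 0, 0, 0, 0.2, 0, 0, 0, 0, 0, 0.08, 0, 0, 0, 0, 0, 0, 0, 0, 0, 0, 0]
}}

```text
time: 37.32
tool_pos: [0.5428, 0.1043, 0.0171]
eef_rot: [1.301, 1.147, -1.302]
force: [1.3, -0.5, 0.2]
gripper_width: 0.185
```

Request:
{"api": "apply_moves", "payload": {
  "motion": [0, 0, 0, 0, 0, 0, 0, 0, 0, 0, 0, 0, 0, 0, 0, 0, 0, 0, -0.4, 0, 0, 0, 0, 0, -0.65, 0, 0, 0, 0, 0, -0.65, 0, 0, 0, 0, 0, -0.65, 0, 0, 0, 0, 0, -0.6, 0, 0, 0, 0, 0, 0, 0, 0, 0, 0, 0],
  "grip": -0.2
}}

```text
time: 38.07
tool_pos: [0.5453, 0.1041, 0.1404]
eef_rot: [1.307, 1.143, -1.296]
force: [0.9, -0.1, 0.2]
gripper_width: 0.401
```

Request:
{"api": "apply_moves", "payload": {
  "motion": [0, 0, -0.6, 0, 0, 0, 0, 0, -0.6, 0, 0, 0, 0, 0, -0.6, 0, 0, 0, 0, 0, -0.6, 0, 0, 0, 0, 0, -0.6, 0, 0, 0, 0, 0, -0.6, 0, 0, 0, 0, 0, 0, 0, 0, 0]
}}

```text
time: 38.65
tool_pos: [0.5613, 0.2502, 0.135]
eef_rot: [1.301, 1.148, -1.299]
force: [1.4, 1.2, -0.1]
gripper_width: 0.401
```

```bash
python3 - <<'E'
from h import *
t=grab_frame('top')[:,:,::-1]; s=grab_frame('scene')[:,:,::-1]; cv2.imwrite('pics/t_b.png',t);cv2.imwrite('pics/s_b.png',s)
z=lambda im,x,y,w,h,k:cv2.resize(im[y:y+h,x:x+w],None,fx=k,fy=k,interpolation=cv2.INTER_CUBIC)
a=z(t,205,115,75,105,5);a=z(t,205,115,100,110,4); b=z(s,180,180,100,110,4)
cv2.imwrite('pics/m3.png',np.clip(np.hstack([a,b])*1.4,0,255))
E
python3 plan.py
```

```text
p [0.561  0.2471 0.135 ] th -0.126 tilt [-0. -0.] q6 2.11 t 38.75 w 0.397 F [ 1.1 -0.1 -0.3][ WARN:0@5.480] global loadsave.cpp:1063 imwrite_ Unsupported depth image for selected encoder is fallbacked to CV_8U.
```

View pics/m3.png

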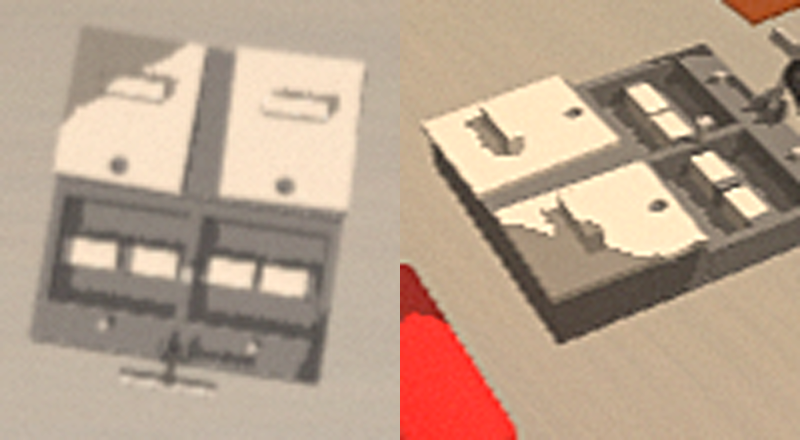

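All four boxes lie flat in the bays. With the view clear, I fit the case and both leaf poses from the top image and cross-check with the scene one.

```bash
cat > leaf.py <<'E'
from h import *
from meas import T
from scipy.optimize import least_squares
u=lambda a,b:((a+.5)/4-.5+205,(b+.5)/4-.5+115)
v=lambda a,b:((a-400+.5)/4-.5+180,(b+.5)/4-.5+180)
def fit(tp,sc,g):
    def f(p):
        r=[(proj(T(p,[q for _,q in L]),c)-np.array([e(*k) for k,_ in L])).ravel() for L,c,e in((tp,'top',u),(sc,'scene',v)) if L]
        return np.concatenate(r)
    s=least_squares(f,g,loss='soft_l1'); print(np.round(s.x,4),np.round(s.fun,1)); return s.x
c=fit([((105,322),(-.086,.051,.034)),((252,347),(-.086,-.051,.034)),((30,338),(-.102,.1,.026)),((320,382),(-.102,-.1,.026)),((185,273),(-.044,0,.041))],[],[.57,.03,-.127])
def leaf(tl,tr,fl,fr,h,sc,g):
    z=.039
    return fit([(tl,(.052,.044,z)),(tr,(.052,-.044,z)),(fl,(-.052,.044,z)),(fr,(-.052,-.044,z)),(h,(-.04,0,z))],sc,g)
z=.039
L=leaf((80,27),(205,45),(56,173),(182,193),(119,164),[],[.64,.08,-.1])
R=leaf((240,48),(364,62),(218,193),(346,211),(285,185),[],[.63,-.04,-.1])
print('scene check'); 
leaf_s=lambda p:((proj(T(p,[(.052,-.044,z),(-.052,-.044,z),(-.052,.044,z),(.052,.044,z),(-.04,0,z),(.012,0,.055)]),'scene')-[180,180])*4+[401.5,1.5]).round()
print(leaf_s(L).tolist(),leaf_s(R).tolist())
print('topridge',((proj(T(L,(.012,0,.055)),'top')-[205,115])*4+1.5).round(),((proj(T(R,(.012,0,.055)),'top')-[205,115])*4+1.5).round())
print('ridge centre L',T(L,(.012,0,0))[0],'R',T(R,(.012,0,0))[0])
for n,p,y in(('L',L,.051),('R',R,-.051)):
    print(n,'home',np.round(T(c,(-.046,y,0))[0],4),'ridge home',np.round(T(c,(-.034,y,0))[0],4))
E
python3 leaf.py
```

```text
[ 0.5713  0.0294 -0.1315] [-0.4  0.5  0.1 -0.1 -0.1 -0.2 -0.  -0.1  0.5 -0. ]
[ 0.6407  0.0766 -0.1342] [-0.2 -0.2  0.1  0.1 -0.4 -0.  -0.  -0.2  0.5  0.4]
[ 0.6294 -0.0345 -0.1143] [-0.4 -0.4  0.3  0.2  0.1  0.2  0.1 -0.  -0.1  0. ]
scene check
[[492.0, 213.0], [639.0, 160.0], [706.0, 238.0], [553.0, 298.0], [655.0, 204.0], [579.0, 212.0]] [[420.0, 123.0], [558.0, 76.0], [617.0, 141.0], [474.0, 195.0], [571.0, 113.0], [500.0, 119.0]]
topridge [[132.  86.]] [[296. 105.]]
ridge centre L [0.65257233 0.07499021 0.        ] R [ 0.64130446 -0.03581991  0.        ]
L home [0.5324 0.086  0.    ] ridge home [0.5443 0.0844 0.    ]
R home [ 0.519  -0.0151  0.    ] ridge home [ 0.5309 -0.0167  0.    ]
```

```bash
python3 plan.py ".6522,.0750,.135,-.134" ".6522,.0750,.042,-.134"
```

```text
p [0.561  0.2471 0.135 ] th -0.126 tilt [-0. -0.] q6 2.11 t 38.75 w 0.397 F [ 1.1 -0.1 -0.3]
.6522,.0750,.135,-.134 | turn 1 x wx 0.008 | shift 6 x [-0.0, 0.472, 0.66]
.6522,.0750,.042,-.134 | turn 0 x wx 0.0 | shift 4 x [0.581, 0.0, 0.0]
```

Request:
{"api": "apply_moves", "payload": {
  "motion": [0, 0.47, 0.66, 0.008, 0, 0, 0, 0.47, 0.66, 0, 0, 0, 0, 0.47, 0.66, 0, 0, 0, 0, 0.47, 0.66, 0, 0, 0, 0, 0.47, 0.66, 0, 0, 0, 0, 0.47, 0.66, 0, 0, 0, 0, 0, 0, 0, 0, 0, 0, 0, 0, 0, 0, 0, 0, 0, 0, 0, 0, 0],
  "grip": -0.1
}}

```text
time: 39.5
tool_pos: [0.6515, 0.074, 0.1353]
eef_rot: [1.309, 1.142, -1.309]
force: [-0.3, 0.3, 0.6]
gripper_width: 0.453
```

```bash
python3 plan.py ".6522,.0750,.135,-.134" ".6522,.0750,.042,-.134"
```

```text
p [0.6515 0.074  0.1353] th -0.136 tilt [-0.  0.] q6 1.82 t 39.5 w 0.453 F [-0.3  0.3  0.6]
.6522,.0750,.135,-.134 | turn 1 x wx -0.002 | shift 1 x [0.007, 0.014, -0.028]
.6522,.0750,.042,-.134 | turn 0 x wx 0.0 | shift 4 x [0.581, 0.0, 0.0]
```

Request:
{"api": "apply_moves", "payload": {
  "motion": [0.5, 0.014, -0.028, 0, 0, 0, 0.65, 0, 0, 0, 0, 0, 0.6, 0, 0, 0, 0, 0, 0.35, 0, 0, 0, 0, 0, 0.2, 0, 0, 0, 0, 0, 0, 0, 0, 0, 0, 0, 0, 0, 0, 0, 0, 0]
}}

```text
time: 40.08
tool_pos: [0.6525, 0.0761, 0.044]
eef_rot: [1.308, 1.143, -1.307]
force: [0.7, -1.0, -0.4]
gripper_width: 0.45
```

Request:
{"api": "apply_moves", "payload": {
  "motion": [0, 0, 0, 0, 0, 0, 0, 0, 0, 0, 0, 0, 0, 0, 0, 0, 0, 0, 0, 0, 0, 0, 0, 0, 0, 0, 0, 0, 0, 0, 0, 0, 0, 0, 0, 0],
  "grip": -1
}}

```text
time: 40.58
tool_pos: [0.6535, 0.0757, 0.0448]
eef_rot: [1.309, 1.141, -1.306]
force: [-0.9, 1.8, 6.7]
gripper_width: 0.116
```

```bash
python3 plan.py; sleep 1; python3 - <<'E'
from h import *
t=grab_frame('top')[:,:,::-1]; s=grab_frame('scene')[:,:,::-1]
z=lambda im,x,y,w,h,k:cv2.resize(im[y:y+h,x:x+w],None,fx=k,fy=k,interpolation=cv2.INTER_CUBIC)
cv2.imwrite('pics/m4.png',np.clip(np.hstack([z(t,205,115,100,110,4),z(s,180,170,100,110,4)])*1.4,0,255).astype(np.uint8))
E
```

```text
p [0.6535 0.0757 0.0448] th -0.135 tilt [0.002 0.   ] q6 1.82 t 40.5833 w 0.116 F [-0.9  1.8  6.7]
```

Ridge gripped (width 0.116). I lift 4 mm and carry it forward.

```bash
python3 plan.py ".6535,.0757,.049,-.129" ".5439,.0852,.049,-.129"
```

```text
p [0.6534 0.0757 0.0448] th -0.135 tilt [0.002 0.   ] q6 1.82 t 40.6833 w 0.12 F [-1.1  1.6  7.4]
.6535,.0757,.049,-.129 | turn 1 x wx -0.006 | shift 1 x [-0.105, 0.002, 0.0]
.5439,.0852,.049,-.129 | turn 0 x wx 0.0 | shift 4 x [-0.0, -0.687, 0.029]
```

Request:
{"api": "apply_moves", "payload": {
  "motion": [-0.1, 0, 0, -0.006, 0, 0, 0, 0, 0, 0, 0, 0, 0, 0, 0, 0, 0, 0]
}}

```text
time: 40.93
tool_pos: [0.6529, 0.0755, 0.0479]
eef_rot: [1.304, 1.145, -1.303]
force: [0.2, -0.5, 0.0]
gripper_width: 0.116
```

```bash
python3 plan.py ".5439,.0852,.049,-.129"
```

```text
p [0.6529 0.0755 0.0479] th -0.129 tilt [0.001 0.   ] q6 1.81 t 40.9333 w 0.116 F [ 0.2 -0.5  0. ]
.5439,.0852,.049,-.129 | turn 1 x wx -0.0 | shift 4 x [-0.007, -0.683, 0.028]
```

Request:
{"api": "apply_moves", "payload": {
  "motion": [-0.04, -0.39, 0.016, 0, 0, 0, 0, -0.39, 0.016, 0, 0, 0, 0, -0.39, 0.016, 0, 0, 0, 0, -0.39, 0.016, 0, 0, 0, 0, -0.39, 0.016, 0, 0, 0, 0, -0.39, 0.016, 0, 0, 0, 0, -0.39, 0.016, 0, 0, 0, 0, 0, 0, 0, 0, 0, 0, 0, 0, 0, 0, 0, 0, 0, 0, 0, 0, 0]
}}

```text
time: 41.77
tool_pos: [0.5444, 0.0851, 0.0492]
eef_rot: [1.304, 1.145, -1.303]
force: [-0.4, 0.6, -1.5]
gripper_width: 0.114
```

```bash
python3 plan.py ".5439,.0852,.049,-.129"; python3 - <<'E'
from h import *
t=grab_frame('top')[:,:,::-1]; s=grab_frame('scene')[:,:,::-1]
z=lambda im,x,y,w,h,k:cv2.resize(im[y:y+h,x:x+w],None,fx=k,fy=k,interpolation=cv2.INTER_CUBIC)
cv2.imwrite('pics/m4.png',np.clip(np.hstack([z(t,205,130,80,90,5),z(s,215,170,80,90,5)])*1.4,0,255).astype(np.uint8))
E
```

```text
p [0.5444 0.0851 0.0492] th -0.129 tilt [0.001 0.   ] q6 1.85 t 41.7667 w 0.114 F [-0.4  0.6 -1.5]
.5439,.0852,.049,-.129 | turn 1 x wx -0.0 | shift 1 x [0.004, -0.013, -0.0]
```

View pics/m4.png

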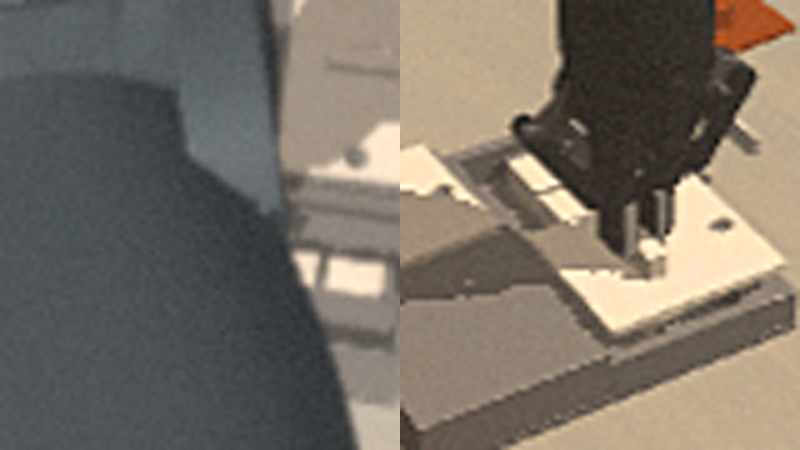

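Leaf held level over the left bay, hole at (720,224) of the right crop. I lower it and feel for the pin.

Request:
{"api": "apply_moves", "payload": {
  "motion": [0.05, 0, 0, 0, 0, 0, 0.05, 0, 0, 0, 0, 0, 0.05, 0, 0, 0, 0, 0, 0.03, 0, 0, 0, 0, 0, 0, 0, 0, 0, 0, 0, 0, 0, 0, 0, 0, 0]
}}

```text
time: 42.37
tool_pos: [0.5436, 0.0851, 0.0416]
eef_rot: [1.303, 1.146, -1.304]
force: [-0.3, -0.4, -1.2]
gripper_width: 0.12
```

```bash
python3 plan.py; python3 - <<'E'
from h import *
from meas import T
c=[.571,.0297,-.129]
print(((proj(T(c,(-.086,.051,.0425)),'scene')[0]-[215,170])*5+[402,2]).round())
E
```

```text
p [0.5436 0.0851 0.0416] th -0.129 tilt [-0. -0.] q6 1.86 t 42.3667 w 0.12 F [-0.3 -0.4 -1.2]
[720. 225.]
```

It passed below the pin tip with no force, so the hole is over the pin. Continue down.

Request:
{"api": "apply_moves", "payload": {
  "motion": [0.05, 0, 0, 0, 0, 0, 0.05, 0, 0, 0, 0, 0, 0.02, 0, 0, 0, 0, 0, 0, 0, 0, 0, 0, 0, 0, 0, 0, 0, 0, 0]
}}

```text
time: 42.78
tool_pos: [0.5437, 0.0851, 0.0368]
eef_rot: [1.304, 1.145, -1.304]
force: [-0.4, 0.2, -0.7]
gripper_width: 0.117
```

Request:
{"api": "apply_moves", "payload": {
  "motion": [0, 0, 0, 0, 0, 0, 0, 0, 0, 0, 0, 0, 0, 0, 0, 0, 0, 0, 0, 0, 0, 0, 0, 0, -0.3, 0, 0, 0, 0, 0, -0.5, 0, 0, 0, 0, 0, -0.6, 0, 0, 0, 0, 0, -0.6, 0, 0, 0, 0, 0, 0, 0, 0, 0, 0, 0, 0, 0, 0, 0, 0, 0],
  "grip": -0.3
}}

```text
time: 43.62
tool_pos: [0.5446, 0.0853, 0.1181]
eef_rot: [1.305, 1.144, -1.301]
force: [0.0, -0.5, -0.4]
gripper_width: 0.354
```

```bash
python3 plan.py ".6410,-.0358,.12,-.114" ".6410,-.0358,.043,-.114"
```

```text
p [0.5446 0.0853 0.1181] th -0.129 tilt [0.003 0.   ] q6 1.86 t 43.6167 w 0.354 F [ 0.  -0.5 -0.4]
.6410,-.0358,.12,-.114 | turn 1 x wx -0.015 | shift 4 x [-0.012, 0.684, 0.683]
.6410,-.0358,.043,-.114 | turn 0 x wx 0.0 | shift 3 x [0.642, 0.0, 0.0]
```

Request:
{"api": "apply_moves", "payload": {
  "motion": [0, 0.55, 0.55, -0.015, 0, 0, 0, 0.55, 0.55, 0, 0, 0, 0, 0.55, 0.55, 0, 0, 0, 0, 0.55, 0.55, 0, 0, 0, 0, 0.54, 0.54, 0, 0, 0, 0, 0, 0, 0, 0, 0, 0, 0, 0, 0, 0, 0, 0, 0, 0, 0, 0, 0],
  "grip": -0.1
}}

```text
time: 44.28
tool_pos: [0.639, -0.0363, 0.1158]
eef_rot: [1.292, 1.155, -1.294]
force: [-0.2, -0.4, -0.8]
gripper_width: 0.448
```

```bash
python3 plan.py ".6410,-.0358,.12,-.114" ".6410,-.0358,.043,-.114"; python3 - <<'E'
from h import *
t=grab_frame('top')[:,:,::-1]; s=grab_frame('scene')[:,:,::-1]
z=lambda im,x,y,w,h,k:cv2.resize(im[y:y+h,x:x+w],None,fx=k,fy=k,interpolation=cv2.INTER_CUBIC)
cv2.imwrite('pics/m5.png',np.clip(np.hstack([z(t,205,115,90,110,4),z(s,200,170,100,110,4)])*1.4,0,255).astype(np.uint8))
E
```

```text
p [ 0.639  -0.0363  0.1158] th -0.114 tilt [-0.002  0.   ] q6 1.63 t 44.2833 w 0.448 F [-0.2 -0.4 -0.8]
.6410,-.0358,.12,-.114 | turn 1 x wx -0.0 | shift 1 x [-0.106, 0.049, -0.018]
.6410,-.0358,.043,-.114 | turn 0 x wx 0.0 | shift 3 x [0.642, 0.0, 0.0]
```

View pics/m5.png

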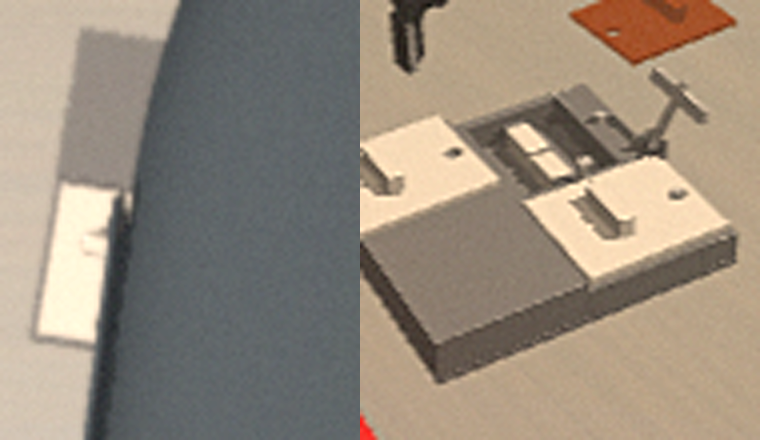

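The left leaf lies flat, with its pin visible in the hole at (678,193). Now the right leaf.

Request:
{"api": "apply_moves", "payload": {
  "motion": [0.4, 0.049, -0.018, 0, 0, 0, 0.6, 0, 0, 0, 0, 0, 0.45, 0, 0, 0, 0, 0, 0.25, 0, 0, 0, 0, 0, 0.12, 0, 0, 0, 0, 0, 0, 0, 0, 0, 0, 0, 0, 0, 0, 0, 0, 0]
}}

```text
time: 44.97
tool_pos: [0.6421, -0.0358, 0.045]
eef_rot: [1.293, 1.153, -1.292]
force: [-0.1, 0.7, 0.3]
gripper_width: 0.449
```

Request:
{"api": "apply_moves", "payload": {
  "motion": [0, 0, 0, 0, 0, 0, 0, 0, 0, 0, 0, 0, 0, 0, 0, 0, 0, 0, 0, 0, 0, 0, 0, 0, 0, 0, 0, 0, 0, 0, 0, 0, 0, 0, 0, 0],
  "grip": -1
}}

```text
time: 45.47
tool_pos: [0.6425, -0.0361, 0.0453]
eef_rot: [1.294, 1.152, -1.291]
force: [-1.3, 0.2, 6.2]
gripper_width: 0.118
```

Request:
{"api": "apply_moves", "payload": {
  "motion": [-0.1, 0, 0, 0.015, 0, 0, -0.03, 0, 0, 0, 0, 0, 0, 0, 0, 0, 0, 0]
}}

```text
time: 45.72
tool_pos: [0.6421, -0.0361, 0.05]
eef_rot: [1.304, 1.145, -1.303]
force: [0.8, 0.2, -1.0]
gripper_width: 0.118
```

```bash
python3 plan.py ".5307,-.0164,.049,-.129"
```

```text
p [ 0.6421 -0.0361  0.05  ] th -0.129 tilt [ 0.001 -0.   ] q6 1.64 t 45.7167 w 0.118 F [ 0.8  0.2 -1. ]
.5307,-.0164,.049,-.129 | turn 1 x wx -0.0 | shift 5 x [0.005, -0.565, -0.026]
```

Request:
{"api": "apply_moves", "payload": {
  "motion": [0, -0.4, -0.018, 0, 0, 0, 0, -0.4, -0.018, 0, 0, 0, 0, -0.4, -0.018, 0, 0, 0, 0, -0.4, -0.018, 0, 0, 0, 0, -0.4, -0.018, 0, 0, 0, 0, -0.4, -0.018, 0, 0, 0, 0, -0.425, -0.018, 0, 0, 0, 0, 0, 0, 0, 0, 0, 0, 0, 0, 0, 0, 0, 0, 0, 0, 0, 0, 0]
}}

```text
time: 46.55
tool_pos: [0.5311, -0.0166, 0.0496]
eef_rot: [1.304, 1.145, -1.303]
force: [0.5, -0.5, -0.5]
gripper_width: 0.117
```

```bash
python3 plan.py ".5307,-.0166,.049,-.129"
```

```text
p [ 0.5311 -0.0166  0.0496] th -0.129 tilt [ 0.001 -0.   ] q6 1.67 t 46.55 w 0.117 F [ 0.5 -0.5 -0.5]
.5307,-.0166,.049,-.129 | turn 1 x wx -0.0 | shift 1 x [0.014, -0.01, 0.001]
```

Request:
{"api": "apply_moves", "payload": {
  "motion": [0.05, 0, 0, 0, 0, 0, 0.05, 0, 0, 0, 0, 0, 0.05, 0, 0, 0, 0, 0, 0.03, 0, 0, 0, 0, 0, 0, 0, 0, 0, 0, 0, 0, 0, 0, 0, 0, 0]
}}

```text
time: 47.05
tool_pos: [0.5303, -0.0165, 0.0419]
eef_rot: [1.303, 1.146, -1.304]
force: [-0.2, 0.5, -0.7]
gripper_width: 0.117
```

Request:
{"api": "apply_moves", "payload": {
  "motion": [0.05, 0, 0, 0, 0, 0, 0.05, 0, 0, 0, 0, 0, 0.02, 0, 0, 0, 0, 0, 0, 0, 0, 0, 0, 0, 0, 0, 0, 0, 0, 0]
}}

```text
time: 47.47
tool_pos: [0.5303, -0.0165, 0.0373]
eef_rot: [1.304, 1.145, -1.304]
force: [-1.8, 1.0, 1.6]
gripper_width: 0.12
```

Request:
{"api": "apply_moves", "payload": {
  "motion": [0, 0, 0, 0, 0, 0, 0, 0, 0, 0, 0, 0, 0, 0, 0, 0, 0, 0, 0, 0, 0, 0, 0, 0, -0.3, 0, 0, 0, 0, 0, -0.5, 0, 0, 0, 0, 0, -0.6, 0, 0, 0, 0, 0, -0.6, 0, 0, 0, 0, 0, 0, 0, 0, 0, 0, 0, 0, 0, 0, 0, 0, 0],
  "grip": -0.3
}}

```text
time: 48.3
tool_pos: [0.5313, -0.0165, 0.1184]
eef_rot: [1.305, 1.144, -1.302]
force: [0.3, -1.3, -0.9]
gripper_width: 0.347
```

Request:
{"api": "apply_moves", "payload": {
  "motion": [-0.1, 0, 0.6, 0, 0, 0, -0.1, 0, 0.6, 0, 0, 0, -0.1, 0, 0.6, 0, 0, 0, -0.1, 0, 0.6, 0, 0, 0, 0, 0, 0.6, 0, 0, 0, 0, 0, 0.6, 0, 0, 0, 0, 0, 0.6, 0, 0, 0, 0, 0, 0, 0, 0, 0, 0, 0, 0, 0, 0, 0],
  "grip": -1
}}

```text
time: 49.05
tool_pos: [0.508, -0.1839, 0.1322]
eef_rot: [1.305, 1.146, -1.306]
force: [0.7, 0.4, 1.4]
gripper_width: 0.006
```

```bash
python3 plan.py; python3 - <<'E'
from h import *
t=grab_frame('top')[:,:,::-1]; s=grab_frame('scene')[:,:,::-1]
z=lambda im,x,y,w,h,k:cv2.resize(im[y:y+h,x:x+w],None,fx=k,fy=k,interpolation=cv2.INTER_CUBIC)
cv2.imwrite('pics/m6.png',np.clip(np.hstack([z(t,205,130,80,90,5),z(s,215,170,80,90,5)])*1.4,0,255).astype(np.uint8))
E
```

```text
p [ 0.508  -0.1839  0.1322] th -0.131 tilt [-0.001  0.001] q6 1.35 t 49.05 w 0.006 F [0.7 0.4 1.4]
```

View pics/m6.png

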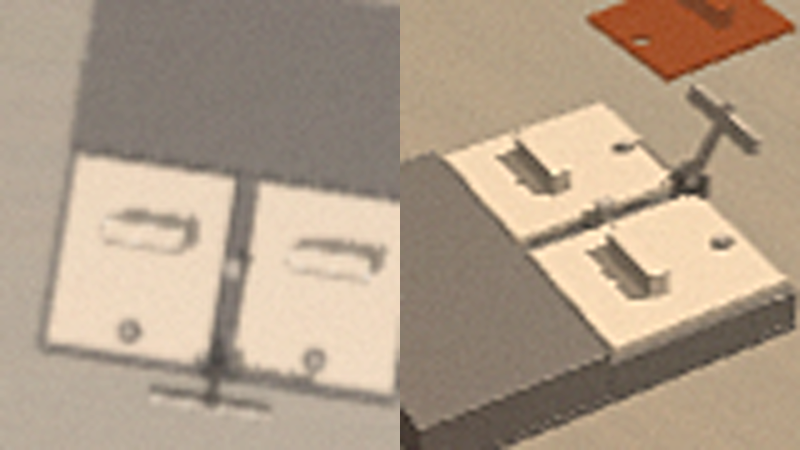

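Both leaves are flat, with a pin visible in each hole (top crop (130,330) and (315,360)). Next is the clip: turn the closed fingers so the jaw line runs along the case's y, then stage in front of it.

Request:
{"api": "apply_moves", "payload": {
  "motion": [0, 0, 0, -0.105, 0, 0, 0, 0, 0, -0.105, 0, 0, 0, 0, 0, -0.105, 0, 0, 0, 0, 0, -0.105, 0, 0, 0, 0, 0, -0.105, 0, 0, 0, 0, 0, -0.105, 0, 0, 0, 0, 0, -0.105, 0, 0, 0, 0, 0, -0.105, 0, 0, 0, 0, 0, -0.105, 0, 0, 0, 0, 0, -0.105, 0, 0]
}}

```text
time: 49.98
tool_pos: [0.5088, -0.182, 0.133]
eef_rot: [0.504, 1.512, -0.503]
force: [0.1, -0.3, -0.1]
gripper_width: -0.004
```

Request:
{"api": "apply_moves", "payload": {
  "motion": [0, 0, 0, -0.105, 0, 0, 0, 0, 0, -0.105, 0, 0, 0, 0, 0, -0.105, 0, 0, 0, 0, 0, -0.105, 0, 0, 0, 0, 0, -0.105, 0, 0, 0, 0, 0, 0, 0, 0, 0, 0, 0, 0, 0, 0]
}}

```text
time: 50.57
tool_pos: [0.5088, -0.1823, 0.1331]
eef_rot: [0.1, 1.569, -0.1]
force: [0.6, -0.2, 0.4]
gripper_width: 0.001
```

```bash
python3 plan.py ".4222,.0490,.13,1.442" ".4222,.0490,.052,1.442" ".4857,.0408,.052,1.442"
```

```text
p [ 0.5088 -0.1823  0.1331] th 1.444 tilt [-0.  0.] q6 -0.22 t 50.5667 w 0.001 F [ 0.6 -0.2  0.4]
.4222,.0490,.13,1.442 | turn 1 x wx 0.002 | shift 8 x [0.01, 0.682, -0.361]
.4222,.0490,.052,1.442 | turn 0 x wx 0.0 | shift 3 x [0.65, 0.0, 0.0]
.4857,.0408,.052,1.442 | turn 0 x wx 0.0 | shift 3 x [-0.0, 0.0, 0.534]
```

Request:
{"api": "apply_moves", "payload": {
  "motion": [0, 0.68, -0.361, 0, 0, 0, 0, 0.68, -0.361, 0, 0, 0, 0, 0.68, -0.361, 0, 0, 0, 0, 0.68, -0.361, 0, 0, 0, 0, 0.68, -0.361, 0, 0, 0, 0, 0.68, -0.361, 0, 0, 0, 0, 0.68, -0.361, 0, 0, 0, 0, 0.68, -0.361, 0, 0, 0, 0, 0, 0, 0, 0, 0, 0, 0, 0, 0, 0, 0]
}}

```text
time: 51.4
tool_pos: [0.4207, 0.0485, 0.1334]
eef_rot: [0.098, 1.568, -0.098]
force: [0.7, 0.3, 0.5]
gripper_width: 0.002
```

Request:
{"api": "apply_moves", "payload": {
  "motion": [0.65, 0, 0, 0, 0, 0, 0.65, 0, 0, 0, 0, 0, 0.65, 0, 0, 0, 0, 0, 0, 0, 0, 0, 0, 0, 0, 0, 0, 0, 0, 0]
}}

```text
time: 51.82
tool_pos: [0.4205, 0.0466, 0.055]
eef_rot: [0.099, 1.571, -0.1]
force: [-0.1, -0.4, 1.3]
gripper_width: 0.002
```

```bash
python3 plan.py ".4857,.0408,.052,1.442"
```

```text
p [0.4205 0.0466 0.055 ] th 1.444 tilt [-0.002 -0.   ] q6 0.24 t 51.8167 w 0.002 F [-0.1 -0.4  1.3]
.4857,.0408,.052,1.442 | turn 1 x wx 0.002 | shift 3 x [0.025, 0.022, 0.545]
```

Request:
{"api": "apply_moves", "payload": {
  "motion": [0.03, 0.03, 0.2, 0, 0, 0, 0.03, 0.03, 0.2, 0, 0, 0, 0, 0, 0.2, 0, 0, 0, 0, 0, 0.2, 0, 0, 0, 0, 0, 0.2, 0, 0, 0, 0, 0, 0.2, 0, 0, 0, 0, 0, 0.2, 0, 0, 0, 0, 0, 0.23, 0, 0, 0, 0, 0, 0, 0, 0, 0, 0, 0, 0, 0, 0, 0]
}}

```text
time: 52.65
tool_pos: [0.4868, 0.0414, 0.0529]
eef_rot: [0.098, 1.568, -0.098]
force: [-0.6, 0.6, 0.2]
gripper_width: -0.004
```

```bash
python3 plan.py ; python3 - <<'E'
from h import *
for n in('clip',):
    save('scene','x.png'); print([(np.round(d['bbox']),d['conf']) for d in spot_in(n,'scene')])
E
```

```text
p [0.4868 0.0414 0.0529] th 1.446 tilt [ 0. -0.] q6 0.21 t 52.65 w -0.004 F [-0.6  0.6  0.2]
[]
```

Request:
{"api": "apply_moves", "payload": {
  "motion": [-0.5, 0, 0, 0, 0, 0, -0.5, 0, 0, 0, 0, 0, 0, 0, 0.3, 0, 0, 0, 0, 0, 0.27, 0, 0, 0, 0, 0, 0, 0, 0, 0, 0, 0, 0, 0, 0, 0]
}}

```text
time: 53.25
tool_pos: [0.5085, 0.0386, 0.0928]
eef_rot: [0.098, 1.569, -0.098]
force: [-0.7, 0.0, 0.7]
gripper_width: 0.002
```

Request:
{"api": "apply_moves", "payload": {
  "motion": [0.3, 0, 0, 0, 0, 0, 0.3, 0, 0, 0, 0, 0, 0.2, 0, 0, 0, 0, 0, 0.2, 0, 0, 0, 0, 0, 0.1, 0, 0, 0, 0, 0, 0, 0, 0, 0, 0, 0, 0, 0, 0, 0, 0, 0]
}}

```text
time: 53.83
tool_pos: [0.5085, 0.0386, 0.0489]
eef_rot: [0.098, 1.569, -0.098]
force: [0.3, -0.1, -0.2]
gripper_width: -0.002
```

```bash
python3 plan.py ".5095,.0377,.04,1.442"
```

```text
p [0.5085 0.0386 0.0489] th 1.446 tilt [-0.001 -0.   ] q6 0.2 t 53.8333 w -0.002 F [ 0.3 -0.1 -0.2]
.5095,.0377,.04,1.442 | turn 1 x wx 0.004 | shift 1 x [0.223, -0.02, 0.027]
```

Request:
{"api": "apply_moves", "payload": {
  "motion": [0.1, 0, 0, 0, 0, 0, 0.1, 0, 0, 0, 0, 0, 0.03, 0, 0, 0, 0, 0, 0, 0, 0, 0, 0, 0, 0, 0, 0, 0, 0, 0]
}}

```text
time: 54.25
tool_pos: [0.5086, 0.0386, 0.0396]
eef_rot: [0.098, 1.569, -0.098]
force: [-0.1, -0.1, -0.1]
gripper_width: -0.001
```

Request:
{"api": "apply_moves", "payload": {
  "motion": [0.05, 0, 0, 0, 0, 0, 0.03, 0, 0, 0, 0, 0, 0, 0, 0, 0, 0, 0, 0, 0, 0, 0, 0, 0]
}}

```text
time: 54.58
tool_pos: [0.5091, 0.0386, 0.0374]
eef_rot: [0.098, 1.568, -0.098]
force: [-5.8, -0.7, 19.1]
gripper_width: 0.0
```

Contact at z = 0.0374 with 19 N, right at the closed bar height. I retract clear and check.

Request:
{"api": "apply_moves", "payload": {
  "motion": [-0.2, 0, 0, 0, 0, 0, -0.6, 0, 0, 0, 0, 0, -0.6, 0, 0, 0, 0, 0, -0.6, 0, 0, 0, 0, 0, -0.6, 0, 0, 0, 0, 0, -0.4, -0.5, 0, 0, 0, 0, 0, -0.6, 0, 0, 0, 0, 0, -0.6, 0, 0, 0, 0, 0, -0.6, 0, 0, 0, 0, 0, -0.6, 0, 0, 0, 0]
}}

```text
time: 55.42
tool_pos: [0.4941, -0.0775, 0.1568]
eef_rot: [0.098, 1.568, -0.098]
force: [-0.1, 0.3, 0.6]
gripper_width: -0.002
```

Request:
{"api": "apply_moves", "payload": {
  "motion": [0, -0.6, 0, 0, 0, 0, 0, -0.6, 0, 0, 0, 0, 0, -0.6, 0, 0, 0, 0, 0, 0, 0, 0, 0, 0, 0, 0, 0, 0, 0, 0]
}}

```text
time: 55.83
tool_pos: [0.4852, -0.1488, 0.1565]
eef_rot: [0.1, 1.569, -0.1]
force: [0.1, -0.3, -0.3]
gripper_width: 0.003
```

```bash
python3 plan.py; python3 - <<'E'
from h import *
from meas import T
t=grab_frame('top')[:,:,::-1]; s=grab_frame('scene')[:,:,::-1]
z=lambda im,x,y,w,h,k:cv2.resize(im[y:y+h,x:x+w],None,fx=k,fy=k,interpolation=cv2.INTER_CUBIC)
cv2.imwrite('pics/m7.png',np.clip(np.vstack([np.hstack([z(t,205,145,80,70,5),z(s,225,180,70,70,5)]),np.hstack([z(t,370,185,80,48,5),z(s,170,120,70,48,5)])])*1.4,0,255).astype(np.uint8))
c=[.571,.0297,-.129]
P=T(c,[(-.058,0.032,.038),(-.058,-.032,.038)]); print((proj(P,'top')-[205,145])*5+2,(proj(P,'scene')-[225,180])*5+[402,2])
E
```

```text
p [ 0.4852 -0.1488  0.1565] th 1.444 tilt [-0.  0.] q6 -0.17 t 55.8333 w 0.003 F [ 0.1 -0.3 -0.3]
[[171.36406084 209.31611694]
 [288.27244212 226.77739855]] [[605.81033331 180.03860253]
 [545.08144643 118.80395214]]
```

View pics/m7.png

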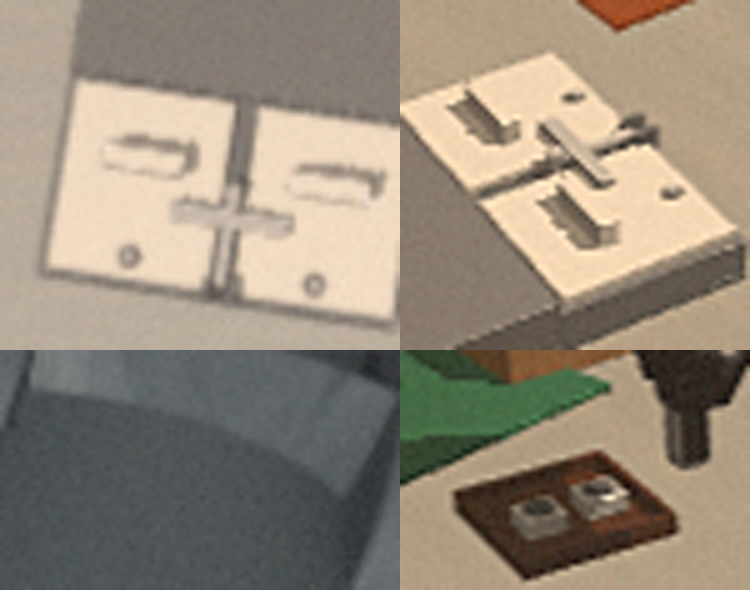

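The clip bar lies where the closed pose predicts (top (172,209)–(293,225) against predicted (171,209)–(288,227)). Both tins are in the tray, the pins show in the holes, and the arm is clear. I hand in.

```bash
python3 -c "
from rig import *
print(sign_off())"
```

```text
the job is handed in; nothing more can be done
None
```

The job is done and handed in at about 56 s of the 210 s allowed. The sign-off gives no verdict.

**What I did:**
- I put both old tins in the tray.
- I laid all four tablet boxes flat, two in each bay. One had been knocked about 4 cm aside during the run, so I located it again before picking it up.
- I lifted each leaf about 4 mm by its ridge, carried it forward and lowered it over its pin, with no force that suggested a jam.
- I pushed the clip over and pressed it down at its bar with 19 N. The fingertip stopped at 37.4 mm, against the closed height of 38 mm.

**What the last checks showed:**
- **Leaves:** the last pictures show a pin visible in each hole, and both leaves look flat and straight.
- **Clip:** the bar lies within about one camera pixel (roughly 3 mm) of where it should be when closed. I did not read its angle directly.
- **Tins:** both were visible in the tray from the scene camera. The arm blocked the top camera's view of it.
- **Boxes:** I last saw them flat in the bays before the leaves covered them.
- **Arm:** it was clear of everything, with force readings near zero.

No check failed. The only disagreement was the trained networks: they sometimes missed boxes or reported wrong ones, and never found the clip, so I relied on my own measurements from the pictures. I did not make a separate last check on the other things on the nightstand.

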